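# Move drone circuit boards from the storage rack to the carry cassette

## Robot

A 6-joint arm with a two-finger parallel gripper is mounted at the origin on the work surface. World frame = base frame: x ahead of the robot, y to its left, z up, the work surface at z = 0. Lengths are in mm, angles in degrees, forces in N, time in s.
With the tool pointing down it reaches from about 300 to 850 mm from the base axis. Payload 4.2 kg.
Tool frame: the origin (TCP) lies at the very end of the fingers, on their centre line; the grasp point (between the pads) lies 19 mm behind it (env.grip_depth is the distance from the TCP to the grasp point, in mm); y points along the fingers, z is the direction in which the jaws open and shut, and the axes are right-handed (so a half turn about y gives the same grasp; the last joint's range is limited). The gripper opens to 91 mm and grips with 3 to 60 N. Pads are 32 mm wide; open, the fingers measure 118 mm over their backs; the gripper's body (76 mm by 178 mm) begins 60 mm behind the grasp point.
Start: joints at [-68.698, 18.312, 89.639, -0, 72.044, -1.146], TCP at [219.57, -531.444, 213.976] pointing down, gripper open.
Joint ranges: [-177.97, 177.97], [-48.28, 115.42], [12.27, 149.76], [-77.06, 257.06], [2.81, 150.46], [-146.56, 146.56]. Speed limits (degrees/s): [147.25, 147.25, 180, 180, 180, 180].

## Interface

Orientations are given as [roll, pitch, yaw] about the fixed x, y, z axes, in that order (R = Rz(yaw) Ry(pitch) Rx(roll)).
In Python, from workcell import state, imaging, job, env gives the robot as it stands.
- The arm moves only by the shell command python3 -m pendant 'ROWS' [FORCE]. ROWS is JSON, a list of rows, each an object with "delta_pos": the shift along the tool's x, y, z in cm, a list of three; "twist": the turn, a rotation vector about the tool's x, y, z in degrees, a list of three; "grip": the opening in per cent of the stroke, from 0 (shut) to 100 (fully open). In form: [{"delta_pos": [tx, ty, tz], "twist": [wx, wy, wz], "grip": grip}, ...]. A call has exactly 5 rows; each row is the pose to reach, as a shift and turn from the pose commanded when the call began, along the tool's axes at that moment; what a row does not reach only later rows make up. A row lasts 1/10 s, in which the tool goes at most 50 mm and 8.59 degrees, less where a joint would pass 70% of its speed; a pose out of reach is approached as far as the arm can. A call with a gripper value outside its range is refused whole. The fingers move at their own pace and stop on an object; FORCE is the grip in N (left out, the last holds). Time passes only in rows, so rows that repeat a pose let the fingers close, or fill a call up. It gives the time, the measured TCP pose, the force and the opening at its end, in the units of the state.
- state(): the state, without advancing time (a new reading comes with each control period).
- imaging.grab_frame(name): name is "side" or "top" or "wrist"; returns (picture, depth): 480x640x3 uint8, red, green, blue; 480x640 float32, mm along the optical axis (not along the pixel's ray), 0 where there is no reading.
- imaging.camera_info(name): a dict with "fx", "fy", "cx", "cy" (pixels), "R" (3x3) and "t" (3): a world point X has camera coordinates R X + t. Camera axes: x right, y down, z forward; pixel columns grow to the right and rows downward; lengths in mm; the calibration is good to about 2 mm. The wrist camera is an equidistant fisheye: a pixel r from the principal point sees the ray r / f radians off the axis. A picture is of the moment at which its call begins: read the wrist's pose just before it. camera_info takes no time and is no camera call; for the wrist camera it gives the pose at the moment of the call.
- job.job_done(): hands the job in, once; it reports no verdict.
The state is a dict: "time_s": time; "qpos": joint angles; "qvel": joint speeds; "effort": joint torques, N m; "ee_pos": TCP position; "ee_rot": TCP orientation; "force": force on the tool from outside, world axes, zero at the start; "torque": the same for the moment, N m; "gripper_width": finger opening in mm.
Only numpy, scipy, OpenCV 4.12 (cv2) and the standard library are available. Lean on these libraries where they do the work, as an engineer would, in place of code of your own. Each camera call takes 0.05 s, during which the arm holds its last target.

## Task

Fold the clear dust cover of the storage rack back past upright, slide every circuit board up out of its slots and stand each one fully home in any slot of the carry cassette. Then lay the loose keeper bar in the cassette's two end saddles across the tops of the boards, swing the toggle clamp arm over until its pad rests on the bar, and close the cover of the emptied rack. Leave the tape roll, the bottle and the screwdriver alone.

Things in the scene. Friction and masses are not known exactly. Their poses are not given: they have to be found in the camera images.
- rack: fixed storage rack: grey base 110 x 200 x 8 mm, two black comb walls at |x| = 25..42 mm, 56 mm high. Origin: centre of its underside; x towards the cover's hinge, y along the slots, z up. Four slots at y = -60, -20, 20, 60 mm, each a pair of facing vertical grooves 8 mm wide (y); slot floor 8 mm up; open between the walls. Closed cover 90 mm up
- cassette: fixed aluminium carry cassette, base 150 x 250 x 8 mm; white comb walls and slots as the rack's, grooves 10 mm wide, 72 mm apart in x. Origin: underside, below the middle of the slot row; x to the clamp's pivot post (x 64..86 mm, 131 mm high), y along slots. Saddle posts at |y| = 98..120 mm: floor 80 mm up, lips 12 mm higher at |x| = 16 mm, end stops at |y| = 117 mm
- slot0 (a point): cassette slot 0 at y = -60 mm of the cassette: the point on its floor, 8 mm above the bench, where the underside centre of a board comes to stand; axes as the cassette's
- slot1 (a point): cassette slot 1 at y = -20 mm of the cassette: the point on its floor, 8 mm above the bench, where the underside centre of a board comes to stand; axes as the cassette's
- slot2 (a point): cassette slot 2 at y = 20 mm of the cassette: the point on its floor, 8 mm above the bench, where the underside centre of a board comes to stand; axes as the cassette's
- slot3 (a point): cassette slot 3 at y = 60 mm of the cassette: the point on its floor, 8 mm above the bench, where the underside centre of a board comes to stand; axes as the cassette's
- saddle (a point): point midway between the two saddles of the cassette at the height of their floors, 80 mm above the bench (2 mm above the tops of boards that are home): the underside centre of the laid bar comes here, its length along the cassette's y
- board0: green circuit board, 66 mm wide (its x), 4 mm thick (its y), 70 mm high (its z), 45 g; black connector block along its top edge, 44 mm (x) x 10 mm (y) x 16 mm, from 54 to 70 mm above the underside: pinch it there across y. Origin: middle of the bottom edge. May be absent (None)
- board1: green circuit board, 66 mm wide (its x), 4 mm thick (its y), 70 mm high (its z), 45 g; black connector block along its top edge, 44 mm (x) x 10 mm (y) x 16 mm, from 54 to 70 mm above the underside: pinch it there across y. Origin: middle of the bottom edge. May be absent (None)
- board2: green circuit board, 66 mm wide (its x), 4 mm thick (its y), 70 mm high (its z), 45 g; black connector block along its top edge, 44 mm (x) x 10 mm (y) x 16 mm, from 54 to 70 mm above the underside: pinch it there across y. Origin: middle of the bottom edge. May be absent (None)
- board3: green circuit board, 66 mm wide (its x), 4 mm thick (its y), 70 mm high (its z), 45 g; black connector block along its top edge, 44 mm (x) x 10 mm (y) x 16 mm, from 54 to 70 mm above the underside: pinch it there across y. Origin: middle of the bottom edge. May be absent (None)
- bar: loose keeper bar: plain aluminium bar 22 mm wide (x), 220 mm long (y), 25 mm high (z), 0.2 kg, at first lying on the bench between rack and cassette. Origin: centre of its underside
- cover (a joint): hinge angle of the rack's clear dust cover (rad): 0 closed and level, 1.57 upright, 2.0 fully back; stiff, stays where it is left
- cover_hinge (a point): on the cover's hinge axis, at the middle, 90 mm above the bench; axis along the rack's y, on its +x side (52 mm from the rack's centre); the closed cover, 104 x 196 x 4 mm, reaches from here towards the rack's -x
- cover_tab (a point): grip point on the cover's black tab, 132 mm from the hinge axis; the tab is 24 mm wide (along y), 8 mm thick and stands 42 mm out of the cover's free edge; moves with the cover. Pinched by its two narrow sides (across y) it can turn between the fingers
- clamp (a joint): angle of the cassette's toggle clamp arm (rad): 0 when its pad rests on top of a bar laid in the saddles, 1.57 upright, 2.0 fully back; stiff, stays where it is left; without the bar it stops at -0.06
- clamp_hinge (a point): on the clamp arm's pivot axis, 118 mm above the bench, 72 mm from the cassette's centre on its +x side; axis along the cassette's y; at 0 the arm points to the cassette's -x. The pad sits 72 mm from the pivot, its face 13 mm below the arm's centreline
- clamp_grip (a point): grip point on the black rubber handle at the clamp arm's free end, 127 mm from the pivot; handle 18 mm wide (y), 14 mm thick, from 85 to 147 mm from the pivot; moves with the arm
- tape: grey roll of tape lying flat, 96 mm across, 45 mm high; bystander. Origin: centre of its underside
- oil: small amber bottle 38 mm across, 85 mm high; bystander. Origin: centre of its underside
- driver: screwdriver lying on the bench; bystander
There are look-alikes about, which are no part of the job. Of the things shaped like the bar, the aluminium one is meant. Leave any orange look-alike of the rack alone.

How it is judged:
By the outcome, as a careful person would: the job done as asked, in the order asked, and still so for the second after the job is handed in, with the robot touching nothing.
Of board0, board1, board2, board3 only 2 to 4 are there at a start; the rules pass over those that are not, and their reading is None.
At some moment in a run one of bar may be knocked a few centimetres aside while the robot is not near it.
It also fails if it takes over 210 s, if anything falls off the work surface, if the arm or the gripper's body presses on something with over 40 N, if the wrist force passes 120 N, or if a joint passes its speed limit or range.

## Working session

There is one attempt and no reset: what is moved stays moved. The work goes in short steps, Python scripts to look and compute and a shell command to move; the robot and the scene stay as the last step left them, time stands still between calls to the robot, and variables do not carry over. Pictures are saved under pics/ and viewed, and the job is handed in when it is done.

```bash
ls -la; mkdir -p pics
python3 - <<'E'
from workcell import state, imaging, job, env
import cv2
print(state())
print(env.grip_depth)
for n in ["side","top","wrist"]:
    i=imaging.camera_info(n); print(n,i)
    p,d=imaging.grab_frame(n)
    cv2.imwrite(f"pics/{n}0.png",p[:,:,::-1])
    import numpy as np; np.savez(f"pics/{n}0.npz",p=p,d=d)
E
```

```text
total 12
drwxr-xr-x  3 agent agent 4096 Dec  7 14:55 .
drwxr-xr-x 23 root  root  4096 Dec  7 14:55 ..
drwxr-xr-x  2 agent agent 4096 Dec  7 14:55 pics
{'time_s': 0.0, 'qpos': array([-6.86982018e+01,  1.83504451e+01,  8.97079072e+01, -1.20782641e-03,
        7.20431515e+01, -1.14712152e+00]), 'qvel': array([-0.05358916,  0.10393001, -0.02235433, -0.08661988,  0.09376251,
       -0.00420092]), 'effort': array([ 8.92149146e-04, -4.12455654e+01, -2.31969452e+01,  7.25299213e-02,
        4.55789943e-02, -1.59571737e-04]), 'ee_pos': array([ 219.36479527, -530.95197983,  213.12209937]), 'ee_rot': array([-9.01015065e+01,  8.83976692e-04, -1.57550708e+02]), 'force': array([0.39852236, 0.4576248 , 0.08490597]), 'torque': array([ 0.02082455, -0.00685121, -0.01058201]), 'gripper_width': 91.13997705111444}
18.8
side {'fx': 613.7530547928195, 'fy': 613.7530547928195, 'cx': 327.6251373148496, 'cy': 248.5592152455561, 'R': array([[ 0.9615758 , -0.27440305, -0.0086568 ],
       [-0.21807968, -0.74429043, -0.63124718],
       [ 0.16677298,  0.60887989, -0.7755334 ]]), 't': array([-479.48740983,  257.43560488, 1373.78172894])}
top {'fx': 569.7159166291759, 'fy': 569.7159166291759, 'cx': 309.7284975155208, 'cy': 231.60117951986567, 'R': array([[ 9.54489687e-03, -9.99952375e-01,  2.03553902e-03],
       [-9.90971441e-01, -9.73137491e-03, -1.33719494e-01],
       [ 1.33732934e-01, -7.40822259e-04, -9.91017131e-01]]), 't': array([  83.6898479 ,  554.48201841, 1397.46771385])}
wrist {'fx': 371.64829954431775, 'fy': 371.64829954431775, 'cx': 318.33996453903933, 'cy': 246.59560135875736, 'R': array([[ 3.81217181e-01, -9.24485504e-01, -1.16377956e-04],
       [-8.85871376e-01, -3.65330409e-01,  2.85946845e-01],
       [-2.64396230e-01, -1.08904754e-01, -9.58245474e-01]]), 't': array([-574.81822142,  -31.10740469,  392.49000775])}
```

View pics/top0.png

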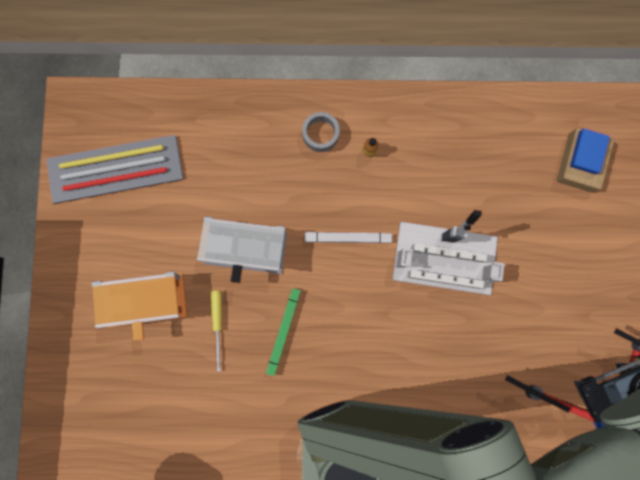

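View pics/side0.png

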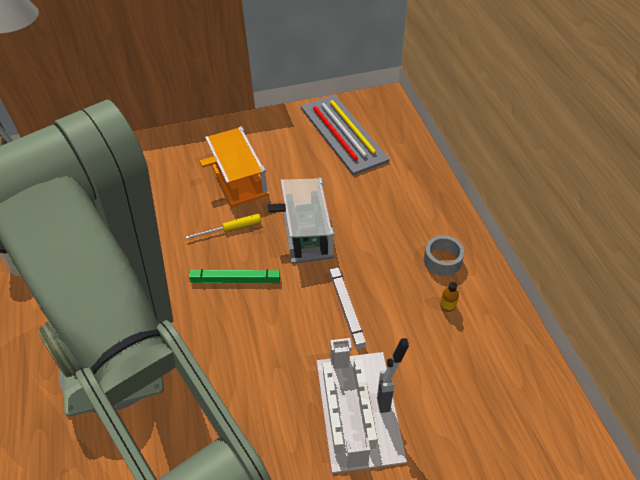

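View pics/wrist0.png

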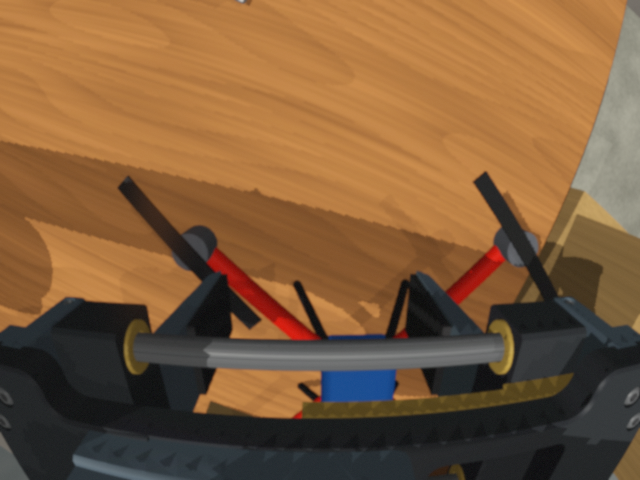

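```bash
cat > lib.py <<'E'
import numpy as np, cv2
from workcell import state, imaging, env
from scipy.spatial.transform import Rotation as Rn
def grab(n,save=None):
    info=imaging.camera_info(n); p,d=imaging.grab_frame(n)
    if save: cv2.imwrite(f"pics/{save}.png",p[:,:,::-1]); np.savez(f"pics/{save}.npz",p=p,d=d,**{k:np.array(v) for k,v in info.items()})
    return p,d,info
def rays(info,uv,fish=False):
    uv=np.atleast_2d(np.array(uv,float)); R=np.array(info['R']);t=np.array(info['t'])
    x=(uv[:,0]-info['cx'])/info['fx'];y=(uv[:,1]-info['cy'])/info['fy']
    if fish:
        r=np.hypot(x,y)+1e-12; v=np.c_[np.sin(r)*x/r,np.sin(r)*y/r,np.cos(r)]
    else: v=np.c_[x,y,np.ones(len(x))]
    return -R.T@t, v@R, v   # centre, world dirs (v unnormalised cam)
def onplane(info,uv,z,fish=False):
    c,d,_=rays(info,uv,fish); s=(z-c[2])/d[:,2]; return c+s[:,None]*d
def fromdepth(info,uv,dep,fish=False):
    c,d,v=rays(info,uv,fish); return c+(np.atleast_1d(dep)/v[:,2])[:,None]*d
def proj(info,X,fish=False):
    X=np.atleast_2d(X); P=X@np.array(info['R']).T+np.array(info['t'])
    if fish:
        r=np.hypot(P[:,0],P[:,1]); th=np.arctan2(r,P[:,2]); x=th*P[:,0]/r;y=th*P[:,1]/r
    else: x=P[:,0]/P[:,2];y=P[:,1]/P[:,2]
    return np.c_[info['cx']+info['fx']*x,info['cy']+info['fy']*y]
def load(n):
    z=np.load(f"pics/{n}.npz"); return {k:z[k] for k in z}
def Rdown(jaw_deg, flip=1):
    """tool y down, tool z (jaw) along world angle jaw_deg"""
    a=np.radians(jaw_deg); z=np.array([np.cos(a),np.sin(a),0]); y=np.array([0,0,-1.]); x=np.cross(y,z)
    return np.c_[x,y,z]
def delta(pos,R):
    """shift (cm) and twist (deg) in tool axes from measured pose to target"""
    s=state(); R0=Rn.from_euler('xyz',s['ee_rot'],degrees=True).as_matrix()
    d=R0.T@(np.array(pos)-s['ee_pos'])/10; w=Rn.from_matrix(R0.T@R).as_rotvec(degrees=True)
    print('t',round(s['time_s'],2),'pos',s['ee_pos'].round(1),'F',s['force'].round(1),'w',round(s['gripper_width'],1))
    print('delta cm',d.round(2),'twist',w.round(1))
E
python3 - <<'E'
from lib import *
from workcell import imaging
for n in ['top']:
    z=np.load('pics/top0.npz'); info=imaging.camera_info('top'); p,d=z['p'],z['d']
    pts={'rack corners':[(204,219),(285,229),(278,272),(197,262)],'tab':[(237,280)],'hingeside':[(245,224)],
     'bar':[(307,237),(391,238)],'cass':[(401,223),(497,236),(491,293),(394,279)],'handle':[(474,218)],'tape':[(321,132)],'oil':[(371,147)],'driver':[(217,292),(220,370)]}
    for k,v in pts.items():
        for u in v:
            print(k,u,d[u[1],u[0]],fromdepth(info,u,d[u[1],u[0]]).round(0),'plane0',onplane(info,u,0).round(0)[0,:2])
im=cv2.imread('pics/top0.png')[190:320,180:520]; cv2.imwrite('pics/top0c.png',cv2.resize(im,None,fx=2.3,fy=2.3,interpolation=cv2.INTER_CUBIC))
s=state();print(s['ee_rot'])
i=imaging.camera_info('wrist');R0=Rn.from_euler('xyz',s['ee_rot'],degrees=True).as_matrix()
c=-i['R'].T@i['t'];print('cam in tool',R0.T@(c-s['ee_pos']),'axes',R0.T@i['R'].T)
E
```

```text
rack corners (204, 219) 1382.0903 [[574. 346.  93.]] plane0 [589. 363.]
rack corners (285, 229) 1473.1248 [[565. 153.  -0.]] plane0 [565. 153.]
rack corners (278, 272) 1451.1089 [[453. 169.   7.]] plane0 [454. 169.]
rack corners (197, 262) 1461.1212 [[477. 377.  -0.]] plane0 [477. 377.]
tab (237, 280) 1347.5364 [[427. 260. 108.]] plane0 [432. 274.]
hingeside (245, 224) 1385.1803 [[564. 247.  88.]] plane0 [577. 257.]
bar (307, 237) 1445.4044 [[541.  96.  25.]] plane0 [545.  96.]
bar (391, 238) 1442.6091 [[ 541. -117.   27.]] plane0 [ 544. -121.]
cass (401, 223) 1463.1462 [[ 582. -145.   12.]] plane0 [ 583. -147.]
cass (497, 236) 1471.861 [[ 552. -395.   -0.]] plane0 [ 552. -395.]
cass (491, 293) 1452.6229 [[ 405. -375.   -1.]] plane0 [ 405. -374.]
cass (394, 279) 1453.3877 [[ 438. -127.    3.]] plane0 [ 439. -128.]
handle (474, 218) 1227.4066 [[ 558. -264.  247.]] plane0 [ 598. -337.]
tape (321, 132) 1506.8254 [[825.  62.   1.]] plane0 [825.  62.]
oil (371, 147) 1438.7123 [[767. -64.  62.]] plane0 [785. -70.]
driver (217, 292) 1422.3064 [[400. 319.  29.]] plane0 [401. 324.]
driver (220, 370) 1426.7253 [[207. 310.  -2.]] plane0 [207. 310.]
[-9.00775140e+01  7.56962898e-04 -1.57551452e+02]
cam in tool [-8.20425943e+01 -1.71723399e+02  9.07153304e-02] axes [[ 6.89165989e-04  9.58240672e-01  2.85962131e-01]
 [-1.48640245e-03 -2.85960902e-01  9.58240133e-01]
 [ 9.99998658e-01 -1.08544132e-03  1.22725676e-03]]
```

View pics/top0c.png

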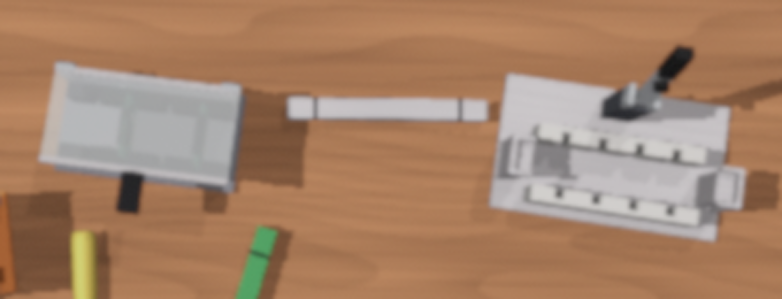

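Run:
```python
from lib import *
delta([530,250,270],Rdown(83.4))
```

```text
t 0.15 pos [ 219.4 -531.1  213.3] F [ 0.   0.3 -0.7] w 91.3
delta cm [-58.53  -5.59 -60.34] twist [ 0.00e+00 -1.51e+02 -1.00e-01]
```

```bash
python3 -m pendant '[{"delta_pos":[-17,-3,-17.5],"twist":[0,-42,0],"grip":40},{"delta_pos":[-17,-3,-17.5],"twist":[0,-42,0],"grip":40},{"delta_pos":[-17,-3,-17.5],"twist":[0,-42,0],"grip":40},{"delta_pos":[-17,-3,-17.5],"twist":[0,-42,0],"grip":40},{"delta_pos":[-17,-3,-17.5],"twist":[0,-42,0],"grip":40}]' 20
python3 - <<'E'
from lib import *
delta([530,250,270],Rdown(83.4))
E
```

```text
time_s: 0.65
ee_pos: [310.1, -302.6, 244.0]
ee_rot: [-90.0, 0.0, -115.2]
force: [1.0, -1.1, -0.2]
gripper_width: 53.8
t 0.65 pos [ 310.1 -302.6  244. ] F [ 1.  -1.1 -0.2] w 53.8
delta cm [-59.36  -2.57  -3.67] twist [  -0.  -108.6   -0. ]
```

```bash
python3 -m pendant '[{"delta_pos":[-24.5,-2.6,-1.5],"twist":[0,-42,0],"grip":30},{"delta_pos":[-24.5,-2.6,-1.5],"twist":[0,-42,0],"grip":30},{"delta_pos":[-24.5,-2.6,-1.5],"twist":[0,-42,0],"grip":30},{"delta_pos":[-24.5,-2.6,-1.5],"twist":[0,-42,0],"grip":30},{"delta_pos":[-24.5,-2.6,-1.5],"twist":[0,-42,0],"grip":30}]'
python3 - <<'E'
from lib import *
delta([530,250,270],Rdown(83.4))
E
```

```text
time_s: 1.15
ee_pos: [402.2, -75.1, 270.2]
ee_rot: [-90.0, -0.0, -73.2]
force: [1.3, -1.5, 0.2]
gripper_width: 27.5
t 1.15 pos [402.2 -75.1 270.2] F [ 1.3 -1.5  0.2] w 27.5
delta cm [-27.43   0.03  21.63] twist [ -0.  -66.6   0. ]
```

```bash
python3 -m pendant '[{"delta_pos":[-19,0,15],"twist":[0,-42,0],"grip":40},{"delta_pos":[-19,0,15],"twist":[0,-42,0],"grip":40},{"delta_pos":[-19,0,15],"twist":[0,-42,0],"grip":40},{"delta_pos":[-19,0,15],"twist":[0,-42,0],"grip":40},{"delta_pos":[-19,0,15],"twist":[0,-42,0],"grip":40}]'
python3 - <<'E'
from lib import *
delta([530,250,270],Rdown(83.4))
E
```

```text
time_s: 1.65
ee_pos: [492.4, 150.0, 269.7]
ee_rot: [-90.0, 0.0, -31.1]
force: [0.8, 0.1, 0.3]
gripper_width: 36.4
t 1.65 pos [492.4 150.  269.7] F [0.8 0.1 0.3] w 36.4
delta cm [-1.95 -0.03 10.5 ] twist [  0.  -24.5  -0. ]
```

```bash
python3 -m pendant '[{"delta_pos":[-2,0,10.5],"twist":[0,-24.5,0],"grip":40},{"delta_pos":[-2,0,10.5],"twist":[0,-24.5,0],"grip":40},{"delta_pos":[-2,0,10.5],"twist":[0,-24.5,0],"grip":40},{"delta_pos":[-2,0,10.5],"twist":[0,-24.5,0],"grip":40},{"delta_pos":[-2,0,10.5],"twist":[0,-24.5,0],"grip":40}]'
python3 - <<'E'
from lib import *
delta([530,250,270],Rdown(83.4))
p,d,i=grab('wrist','w1'); print(i['t'])
E
```

```text
time_s: 2.15
ee_pos: [529.5, 246.9, 269.5]
ee_rot: [-90.1, 0.1, -7.2]
force: [0.8, -1.0, -0.2]
gripper_width: 36.3
t 2.15 pos [529.5 246.9 269.5] F [ 0.8 -1.  -0.2] w 36.3
delta cm [ 0.01 -0.05  0.32] twist [ 0.1 -0.6 -0.1]
[-311.02814362 -523.07551298  305.82628946]
```

View pics/w1.png

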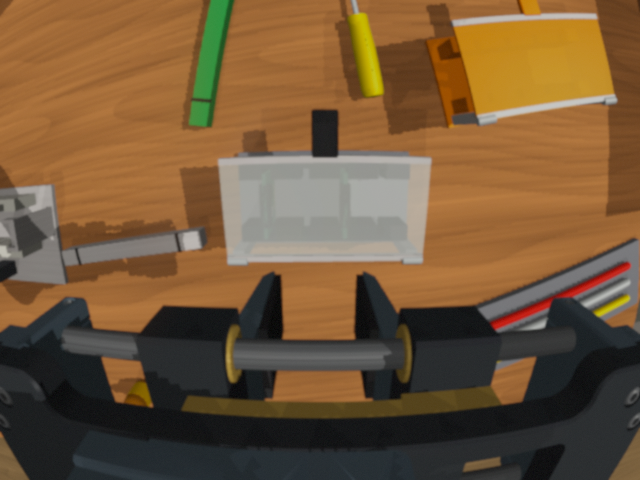

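Run:
```python
from lib import *
z=load('w1');p,d=z['p'],z['d']
im=cv2.cvtColor(p,cv2.COLOR_RGB2BGR)
cv2.imwrite('pics/w1c.png',cv2.resize(im[90:290,200:450],None,fx=3,fy=3,interpolation=cv2.INTER_CUBIC))
def P(uv,h): return onplane(z,uv,h,True)[:,:2].round(1)
c=P([(219.5,157.5),(431.5,157.5),(424,261),(228,263)],92);print('cover',c, [np.linalg.norm(c[a]-c[b]).round(1) for a,b in ((0,1),(1,2),(2,3),(3,0))])
g=p.astype(int).sum(2); ys,xs=np.where(g[105:156,305:345]<120); ys+=105;xs+=305
print('tab px',xs.min(),xs.max(),ys.min(),ys.max())
t=P([(xs.min()-.5,ys.min()-.5),(xs.max()+.5,ys.min()-.5),(xs.max()+.5,157),(xs.min()-.5,157)],94);print('tab',t)
print('depth tab',d[130,325],fromdepth(z,(325,130),d[130,325],True), 'cover edge', fromdepth(z,(300,158),d[159,300],True))
```

```text
cover [[453.4 161.1]
 [478.3 362.5]
 [581.9 348.4]
 [558.9 150.3]] [np.float64(202.9), np.float64(104.6), np.float64(199.4), np.float64(106.1)]
tab px 313 336 111 155
tab [[422.8 254.7]
 [425.5 276.5]
 [468.7 271.2]
 [466.  249.1]]
depth tab 315.71353 [[442.76524193 263.48119236 109.45274347]] cover edge [[464.93168369 238.15669789 105.15345134]]
```

View pics/w1c.png

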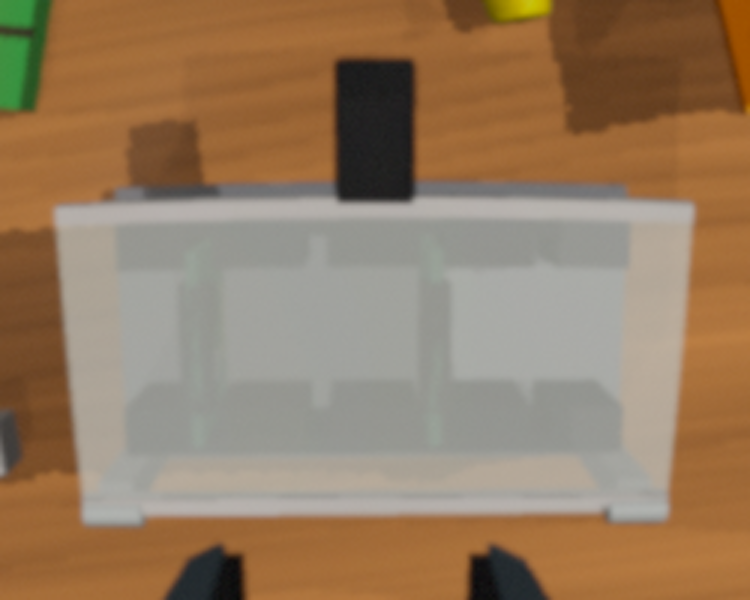

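Run:
```python
from lib import *
z=load('w1');p,d=z['p'],z['d']
for u in [(325,115),(325,130),(325,145),(325,155),(230,160),(420,160),(300,165),(300,180),(300,200),(235,230),(420,230),(300,256),(300,260),(233,261),(420,261),(300,220)]:
    print(u,d[u[1],u[0]].round(1),fromdepth(z,u,d[u[1],u[0]],True)[0].round(1))
# wood checks
for u in [(280,50),(500,180),(150,150)]: print('wood',fromdepth(z,u,d[u[1],u[0]],True)[0].round(1))
```

```text
(325, 115) 310.7 [429.5 265.1 110.7]
(325, 130) 315.7 [442.8 263.5 109.5]
(325, 145) 321.5 [456.1 261.8 107.4]
(325, 155) 324.3 [465.  260.7 107.1]
(230, 160) 327.0 [457.2 174.4 105.5]
(420, 160) 326.5 [478.6 347.1 105.4]
(300, 165) 329.4 [471.3 237.3 104.6]
(300, 180) 335.3 [485.1 235.3 102.6]
(300, 200) 343.1 [503.9 232.6 100.1]
(235, 230) 355.1 [525.  165.4  96.5]
(420, 230) 354.7 [547.5 344.6  96.4]
(300, 256) 364.1 [559.6 224.6  94.9]
(300, 260) 366.4 [564.1 223.9  93.9]
(233, 261) 363.4 [555.8 157.5  97.3]
(420, 261) 366.0 [580.4 343.6  94.3]
(300, 220) 350.2 [523.1 229.9  98.4]
wood [336.9 225.7   1.8]
wood [ 5.209e+02  4.832e+02 -3.000e-01]
wood [427.8  45.8   0.7]
```

Run:
```python
from lib import *
z=load('w1');p,d=z['p'],z['d']
def P(uv,h): return onplane(z,uv,h,True)[:,:2].round(1)
f=P([(219.5,157.5),(431.5,157.5)],105.5);h=P([(424,261),(228,263)],93)
print('free',f,np.linalg.norm(f[0]-f[1]),'hinge',h,np.linalg.norm(h[0]-h[1]))
v=f[1]-f[0];print('yaw',np.degrees(np.arctan2(v[1],v[0]))-90); v=h[0]-h[1];print(np.degrees(np.arctan2(v[1],v[0]))-90)
t=P([(312.5,110.5),(336.5,110.5)],111);print('tab end',t, t.mean(0)); print('tab root',P([(312.5,155),(337,155)],107).mean(0))
# rack base left edge? base corners at z=8 seen at (235,154)-(414,154)?
print('base',P([(239,152.5),(410,152.5)],8))
# board traces & groove
b=lambda x,y:(200+x/3,90+y/3)
for n,u,hh in [('b0',b(200,320),78),('b1',b(435,320),78)]: print(n,P([u],hh))
```

```text
free [[453.3 164.8]
 [477.2 358.4]] 195.06965422638137 hinge [[581.5 348.2]
 [558.6 150.6]] 198.92252260616442
yaw -7.037580878635623
-6.610557876534813
tab end [[424.2 254.8]
 [426.7 275.6]] [425.45 265.2 ]
tab root [464.95 260.55]
base [[452.1 162.4]
 [476.9 361.7]]
b0 [[499.6 198.6]]
b1 [[509.6 275.6]]
```

Run:
```python
from lib import *
delta([437.6,264.9,87],Rdown(83.0))
```

```text
t 2.2 pos [529.6 246.5 269.8] F [-0.4 -0.1  0.8] w 36.7
delta cm [-9.35 18.29  0.69] twist [ 0.  -0.2 -0. ]
```

```bash
python3 -m pendant '[{"delta_pos":[-4,2.5,0.3],"twist":[0,0,0],"grip":50},{"delta_pos":[-8,5,0.7],"twist":[0,0,0],"grip":50},{"delta_pos":[-9.35,9,0.7],"twist":[0,0,0],"grip":50},{"delta_pos":[-9.35,13,0.7],"twist":[0,0,0],"grip":50},{"delta_pos":[-9.35,15.3,0.7],"twist":[0,0,0],"grip":50}]'
python3 - <<'E'
from lib import *
delta([437.6,264.9,87],Rdown(83.0))
p,d,i=grab('wrist','w2')
E
```

```text
time_s: 2.7
ee_pos: [435.8, 263.7, 115.0]
ee_rot: [-90.1, 0.1, -7.2]
force: [-0.4, -0.2, 0.7]
gripper_width: 45.5
t 2.7 pos [435.8 263.7 115. ] F [-0.4 -0.2  0.7] w 45.5
delta cm [0.17 2.8  0.14] twist [ 0.1 -0.2 -0.1]
```

View pics/w2.png

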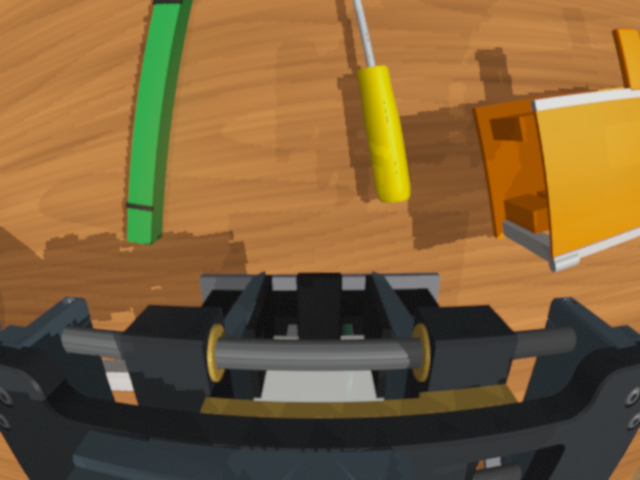

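```bash
python3 -m pendant '[{"delta_pos":[0.2,1.5,0.1],"twist":[0,0,0],"grip":50},{"delta_pos":[0.2,2.8,0.1],"twist":[0,0,0],"grip":50},{"delta_pos":[0.2,2.8,0.1],"twist":[0,0,0],"grip":15},{"delta_pos":[0.2,2.8,0.1],"twist":[0,0,0],"grip":15},{"delta_pos":[0.2,2.8,0.1],"twist":[0,0,0],"grip":15}]' 20
python3 - <<'E'
from lib import *
s=state(); g=s['ee_pos']+[0,0,18.8]
H=np.array([567.7,249.2,90]); a=np.radians(-7.0); ex=np.array([np.cos(a),np.sin(a),0]); v=g-H
print(g, 'along',v@ex,'z',v[2],'angle',np.arctan2(v[2],-(v@ex)),'r',np.hypot(v[2],v@ex), s['gripper_width'],s['force'])
for th in [0.15,0.3,0.5,0.7,0.9,1.1,1.3,1.5,1.7,1.85]:
    t=H+132*(-np.cos(th)*ex+np.array([0,0,np.sin(th)])); d=t-g; print(th, 'tool x',(d@ex/10).round(2),'tool y',(-d[2]/10).round(2))
E
```

```text
time_s: 3.25
ee_pos: [440.4, 264.1, 89.9]
ee_rot: [-90.3, -0.1, -7.0]
force: [1.9, -14.9, 0.7]
gripper_width: 24.6
[440.36658467 264.05567677 108.67601018] along -128.19474293647096 z 18.676010178731545 angle 0.14466693802826333 r 129.54800451085288 24.613769495111953 [  1.92427589 -14.90641999   0.66290419]
0.15 tool x -0.23 tool y -0.1
0.3 tool x 0.21 tool y -2.03
0.5 tool x 1.24 tool y -4.46
0.7 tool x 2.72 tool y -6.64
0.9 tool x 4.61 tool y -8.47
1.1 tool x 6.83 tool y -9.9
1.3 tool x 9.29 tool y -10.85
1.5 tool x 11.89 tool y -11.3
1.7 tool x 14.52 tool y -11.22
1.85 tool x 16.46 tool y -10.82
```

```bash
python3 -c "
import numpy as np
for th in np.arange(.2,2.0,.1): print(th.round(2),(12.95*(np.cos(.145)-np.cos(th))).round(2),(-12.95*(np.sin(th)-np.sin(.145))).round(2))"
python3 -m pendant '[{"delta_pos":[0,-0.7,-0.12],"twist":[0,0,0],"grip":15},{"delta_pos":[0.15,-1.4,-0.12],"twist":[0,0,0],"grip":15},{"delta_pos":[0.45,-2.6,-0.12],"twist":[0,0,0],"grip":15},{"delta_pos":[0.9,-3.2,-0.12],"twist":[0,0,0],"grip":15},{"delta_pos":[1.45,-4.35,-0.12],"twist":[0,0,0],"grip":15}]'
```

```text
0.2 0.12 -0.7
0.3 0.44 -1.96
0.4 0.89 -3.17
0.5 1.45 -4.34
0.6 2.13 -5.44
0.7 2.91 -6.47
0.8 3.79 -7.42
0.9 4.76 -8.27
1.0 5.82 -9.03
1.1 6.94 -9.67
1.2 8.12 -10.2
1.3 9.35 -10.61
1.4 10.61 -10.89
1.5 11.9 -11.05
1.6 13.19 -11.07
1.7 14.48 -10.97
1.8 15.76 -10.74
1.9 17.0 -10.38
time_s: 3.75
ee_pos: [452.0, 262.2, 131.9]
ee_rot: [-90.2, 0.3, -7.1]
force: [-3.5, -2.8, -3.6]
gripper_width: 24.0
```

```bash
python3 -m pendant '[{"delta_pos":[0.68,-1.1,0],"twist":[0,0,0],"grip":15},{"delta_pos":[1.46,-2.13,0],"twist":[0,0,0],"grip":15},{"delta_pos":[2.34,-3.08,0],"twist":[0,0,0],"grip":15},{"delta_pos":[3.31,-3.93,0],"twist":[0,0,0],"grip":15},{"delta_pos":[4.37,-4.69,0],"twist":[0,0,0],"grip":15}]'; python3 -m pendant '[{"delta_pos":[1.12,-0.64,0],"twist":[0,0,0],"grip":15},{"delta_pos":[2.3,-1.17,0],"twist":[0,0,0],"grip":15},{"delta_pos":[3.53,-1.58,0],"twist":[0,0,0],"grip":15},{"delta_pos":[4.79,-1.86,0],"twist":[0,0,0],"grip":15},{"delta_pos":[6.08,-2.02,0],"twist":[0,0,0],"grip":15}]'
```

```text
time_s: 4.25
ee_pos: [495.2, 257.1, 179.7]
ee_rot: [-90.2, 0.3, -7.1]
force: [-5.4, -2.6, -0.4]
gripper_width: 23.8
time_s: 4.75
ee_pos: [556.8, 249.8, 201.5]
ee_rot: [-90.1, 0.1, -7.1]
force: [-4.2, -3.9, 5.3]
gripper_width: 24.1
```

Tracking the arc well; on past upright to ~1.9 rad.

```bash
python3 -m pendant '[{"delta_pos":[1.29,-0.02,0],"twist":[0,0,0],"grip":15},{"delta_pos":[2.58,0.08,0],"twist":[0,0,0],"grip":15},{"delta_pos":[3.86,0.31,0],"twist":[0,0,0],"grip":15},{"delta_pos":[5.1,0.67,0],"twist":[0,0,0],"grip":15},{"delta_pos":[5.1,0.67,0],"twist":[0,0,0],"grip":15}]'
python3 - <<'E'
from lib import *
s=state(); g=s['ee_pos']+[0,0,18.8]
H=np.array([567.7,249.2,90]); a=np.radians(-7.0); ex=np.array([np.cos(a),np.sin(a),0]); v=g-H
print(g, 'angle',np.arctan2(v[2],-(v@ex)),'r',np.hypot(v[2],v@ex), s['gripper_width'],s['force'])
E
```

```text
time_s: 5.25
ee_pos: [611.6, 243.2, 195.7]
ee_rot: [-90.0, -0.4, -7.1]
force: [1.7, -3.6, 6.9]
gripper_width: 24.1
[611.64531768 243.24230685 214.53526371] angle 1.9128723329406474 r 132.19457603613628 24.09533531181055 [ 1.65382922 -3.60569979  6.93057005]
```

```bash
python3 -m pendant '[{"delta_pos":[0,0,0],"twist":[0,0,0],"grip":45},{"delta_pos":[0,0,0],"twist":[0,0,0],"grip":45},{"delta_pos":[0,-3,0],"twist":[0,0,0],"grip":45},{"delta_pos":[0,-7,0],"twist":[0,0,0],"grip":45},{"delta_pos":[-5,-7,0],"twist":[0,0,0],"grip":30}]'
python3 - <<'E'
from lib import *
p,d,i=grab('wrist','w3')
s=state();print(s['ee_pos'],s['force'])
E
```

```text
time_s: 5.75
ee_pos: [566.3, 252.3, 268.6]
ee_rot: [-89.5, -0.9, -7.2]
force: [-1.2, 1.2, 0.1]
gripper_width: 35.8
[551.4922883  251.52648383 264.62212974] [-7.74496907  0.62518316 -2.11991477]
```

View pics/w3.png

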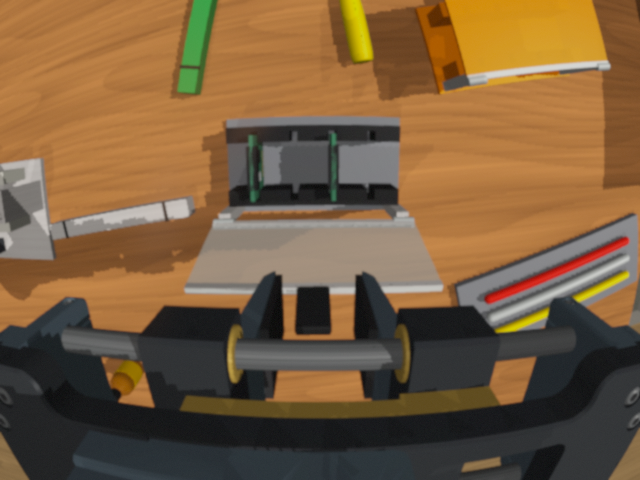

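Run:
```python
from lib import *
s=state();print(s['ee_pos'],s['force'],s['qvel'])
p,d,i=grab('wrist','w4')
im=cv2.cvtColor(p,cv2.COLOR_RGB2BGR)
cv2.imwrite('pics/w4c.png',cv2.resize(im[100:225,215:415],None,fx=4,fy=4,interpolation=cv2.INTER_CUBIC))
```

```text
[551.4922883  251.52648383 264.62212974] [-7.74496907  0.62518316 -2.11991477] [-0.5628561   3.31526879  0.02059692 -1.10492837  1.95466834 -3.76992279]
```

View pics/w4c.png

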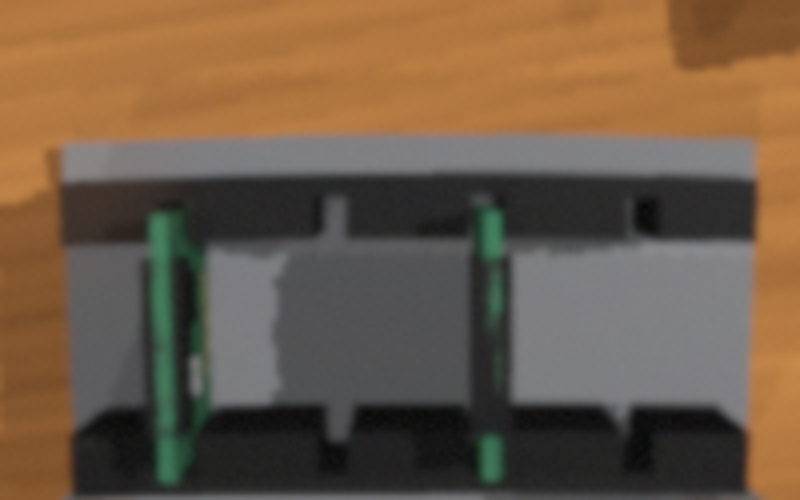

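Run:
```python
from lib import *
z=load('w4');p,d=z['p'],z['d']
P=lambda uv,h:onplane(z,uv,h,True)[:,:2]
f=lambda x,y:(215+x/4,100+y/4)
a=np.radians(-7.0); ex=np.array([np.cos(a),np.sin(a)]); ey=np.array([-ex[1],ex[0]])
C=np.array([517.5,255.4])
for n,uv in [('L',[f(165,210),f(168,482)]),('R',[f(489,210),f(490,478)]),('Lc',[f(146,260),f(196,260)]),('Rc',[f(471,260),f(511,260)])]:
    q=P(uv,78);m=q.mean(0);v=q[1]-q[0];print(n,q.round(1),'mid',m.round(1),'len',np.linalg.norm(v).round(1),'dir',np.degrees(np.arctan2(v[1],v[0])).round(1),'rack',((m-C)@ex).round(1),((m-C)@ey).round(1))
for n,uv,h in [('base',[f(62,145),f(755,140)],8),('walltop near outer',[f(62,183),f(755,178)],56),('wall near inner',[f(62,240),f(752,238)],56),('far wall outer bottom',[f(75,490),f(745,490)],56)]:
    q=P(uv,h);m=q.mean(0);v=q[1]-q[0];print(n,q.round(1),'len',np.linalg.norm(v).round(1),'yaw',(np.degrees(np.arctan2(v[1],v[0]))-90).round(1),'rack',((m-C)@ex).round(1),((m-C)@ey).round(1))
```

```text
L [[475.8 200.7]
 [542.5 191.2]] mid [509.1 195.9] len 67.4 dir -8.1 rack -1.0 -60.1
R [[486.1 277.9]
 [551.6 270.7]] mid [518.8 274.3] len 65.9 dir -6.3 rack -1.0 18.9
Lc [[487.1 194.3]
 [488.9 206.4]] mid [488.  200.4] len 12.3 dir 81.6 rack -22.5 -58.2
Rc [[497.6 272.2]
 [498.7 281.8]] mid [498.2 277. ] len 9.6 dir 83.4 rack -21.8 19.1
base [[452.6 161.4]
 [475.9 360.5]] len 200.4 yaw -6.7 rack -53.5 -1.0
walltop near outer [[464.7 171.1]
 [485.5 348.4]] len 178.4 yaw -6.7 rack -42.6 -0.9
wall near inner [[479.4 168.9]
 [501.  346. ]] len 178.5 yaw -6.9 rack -27.4 -1.3
far wall outer bottom [[545.6 161.4]
 [567.6 338.7]] len 178.7 yaw -7.1 rack 39.5 -0.6
```

Run:
```python
from lib import *
delta([519,274.5,52],Rdown(83.1))
```

```text
t 5.85 pos [553.8 251.1 263.6] F [ 0.3  0.7 -0.8] w 28.8
delta cm [-3.65 21.18  1.9 ] twist [ 0.  -0.  -0.2]
```

```bash
python3 -m pendant '[{"delta_pos":[-2,1,1],"twist":[0,0,0],"grip":35},{"delta_pos":[-3.65,3.5,1.9],"twist":[0,0,0],"grip":35},{"delta_pos":[-3.65,8,1.9],"twist":[0,0,-0.2],"grip":35},{"delta_pos":[-3.65,13,1.9],"twist":[0,0,-0.2],"grip":35},{"delta_pos":[-3.65,15.5,1.9],"twist":[0,0,-0.2],"grip":35}]';  python3 - <<'E'
from lib import *
grab('wrist','w5')
delta([519,274.5,52],Rdown(83.1))
E
```

```text
time_s: 6.35
ee_pos: [522.4, 273.2, 103.6]
ee_rot: [-90.2, 0.1, -7.0]
force: [-0.5, -0.4, -0.6]
gripper_width: 31.9
t 6.4 pos [521.  272.3 100.6] F [-1.  -0.1 -3.1] w 31.6
delta cm [-0.19  4.86  0.22] twist [ 0.4 -0.1 -0.4]
```

View pics/w5.png

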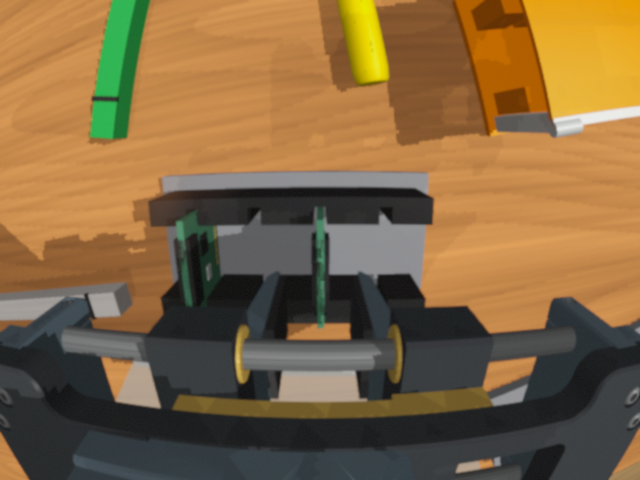

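```bash
python3 -m pendant '[{"delta_pos":[-0.2,2.5,0.1],"twist":[0,0,0],"grip":35},{"delta_pos":[-0.2,4.8,0.1],"twist":[0,0,0],"grip":35},{"delta_pos":[-0.2,4.8,0.1],"twist":[0,0,0],"grip":2},{"delta_pos":[-0.2,4.8,0.1],"twist":[0,0,0],"grip":2},{"delta_pos":[-0.2,4.8,0.1],"twist":[0,0,0],"grip":2}]' 20;  python3 - <<'E'
from lib import *
delta([519,274.5,52],Rdown(83.1))
E
```

```text
time_s: 6.9
ee_pos: [524.7, 275.8, 61.6]
ee_rot: [-89.9, -0.4, -7.1]
force: [-0.4, 0.8, -0.0]
gripper_width: 10.7
t 6.9 pos [524.7 275.8  61.6] F [-0.4  0.8 -0. ] w 10.7
delta cm [-0.56  0.95 -0.2 ] twist [-0.1 -0.2  0.4]
```

```bash
python3 -m pendant '[{"delta_pos":[0,0,0],"twist":[0,0,0],"grip":30},{"delta_pos":[0,0,0],"twist":[0,0,0],"grip":30},{"delta_pos":[-0.4,0.5,0],"twist":[0,0,0],"grip":30},{"delta_pos":[-0.5,0.9,0],"twist":[0,0,0],"grip":30},{"delta_pos":[-0.5,0.9,0],"twist":[0,0,0],"grip":30}]' 20; python3 -m pendant '[{"delta_pos":[0,0,0],"twist":[0,0,0],"grip":2},{"delta_pos":[0,0,0],"twist":[0,0,0],"grip":2},{"delta_pos":[0,0,0],"twist":[0,0,0],"grip":2},{"delta_pos":[0,0,0],"twist":[0,0,0],"grip":2},{"delta_pos":[0,0,0],"twist":[0,0,0],"grip":2}]' 20;  python3 - <<'E'
from lib import *
delta([519,274.5,52],Rdown(83.1))
E
```

```text
time_s: 7.4
ee_pos: [517.6, 275.5, 50.0]
ee_rot: [-90.1, -0.1, -7.0]
force: [-0.2, -0.1, 0.3]
gripper_width: 27.5
time_s: 7.9
ee_pos: [518.7, 275.8, 50.9]
ee_rot: [-90.0, -0.2, -7.1]
force: [-0.1, 0.7, -0.0]
gripper_width: 9.8
t 7.9 pos [518.7 275.8  50.9] F [-0.1  0.7 -0. ] w 9.8
delta cm [ 0.04 -0.11 -0.13] twist [-0.  -0.2  0.2]
```

```bash
python3 -m pendant '[{"delta_pos":[0,-1,0],"twist":[0,0,0],"grip":2},{"delta_pos":[0,-3,0],"twist":[0,0,0],"grip":2},{"delta_pos":[0,-6,0],"twist":[0,0,0],"grip":2},{"delta_pos":[0,-10,0],"twist":[0,0,0],"grip":2},{"delta_pos":[0,-14,0],"twist":[0,0,0],"grip":2}]' ; python3 -m pendant '[{"delta_pos":[0,-4,-1],"twist":[0,0,0],"grip":2},{"delta_pos":[0,-8,-4],"twist":[0,0,0],"grip":2},{"delta_pos":[0,-12,-8],"twist":[0,0,0],"grip":2},{"delta_pos":[0,-12,-12],"twist":[0,0,0],"grip":2},{"delta_pos":[0,-12,-15],"twist":[0,0,0],"grip":2}]'
python3 - <<'E'
from lib import *
delta([540,-270,315],Rdown(82.4))
grab('wrist','w6')
E
```

```text
time_s: 8.4
ee_pos: [517.7, 275.6, 192.6]
ee_rot: [-90.0, -0.2, -7.1]
force: [-0.1, 1.0, -0.3]
gripper_width: 10.1
time_s: 8.9
ee_pos: [499.2, 125.0, 313.8]
ee_rot: [-90.0, -0.5, -7.1]
force: [0.2, 0.6, -2.1]
gripper_width: 10.1
t 8.9 pos [499.2 125.  313.8] F [ 0.2  0.6 -2.1] w 10.1
delta cm [  8.92  -0.08 -38.7 ] twist [-0.   0.5  0.5]
```

View pics/w6.png

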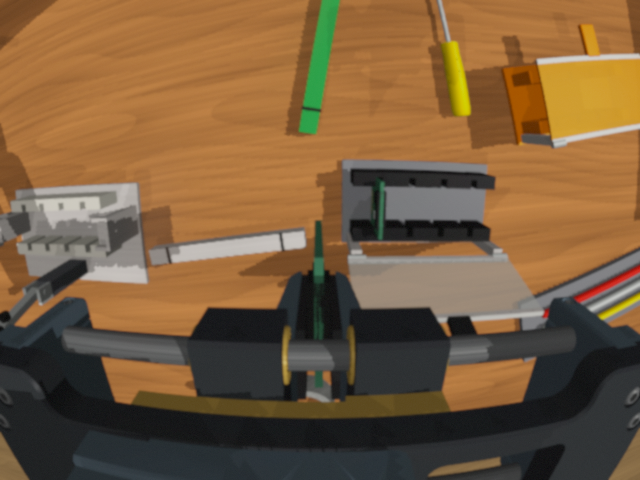

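```bash
python3 -m pendant '[{"delta_pos":[1,-0.5,-5],"twist":[0,0,0],"grip":2},{"delta_pos":[2,-1,-10],"twist":[0,0,0],"grip":2},{"delta_pos":[3,-1,-15],"twist":[0,0,0],"grip":2},{"delta_pos":[4,-1,-20],"twist":[0,0.2,0],"grip":2},{"delta_pos":[5,-1,-24],"twist":[0,0.4,0.4],"grip":2}]' ; python3 -m pendant '[{"delta_pos":[1,0,-4],"twist":[0,0,0],"grip":2},{"delta_pos":[2,0,-8],"twist":[0,0,0],"grip":2},{"delta_pos":[3,0,-12],"twist":[0,0,0],"grip":2},{"delta_pos":[3.9,0,-14.5],"twist":[0,0,0],"grip":2},{"delta_pos":[3.9,0,-14.5],"twist":[0,0,0],"grip":2}]'
python3 - <<'E'
from lib import *
delta([540,-270,320],Rdown(82.4))
p,d,i=grab('wrist','w7')
s=state();print(s['ee_pos'])
im=cv2.cvtColor(p,cv2.COLOR_RGB2BGR)
E
```

```text
time_s: 9.45
ee_pos: [518.7, -119.2, 322.0]
ee_rot: [-90.0, 0.1, -7.5]
force: [0.6, 1.0, 0.2]
gripper_width: 9.9
time_s: 9.95
ee_pos: [539.3, -269.2, 320.3]
ee_rot: [-90.1, 0.2, -7.7]
force: [-0.2, -0.3, -1.1]
gripper_width: 9.9
t 9.95 pos [ 539.3 -269.2  320.3] F [-0.2 -0.3 -1.1] w 9.9
delta cm [ 0.08  0.03 -0.07] twist [ 0.1 -0.1 -0.2]
[ 539.08983441 -267.25795271  320.54212831]
```

View pics/w7.png

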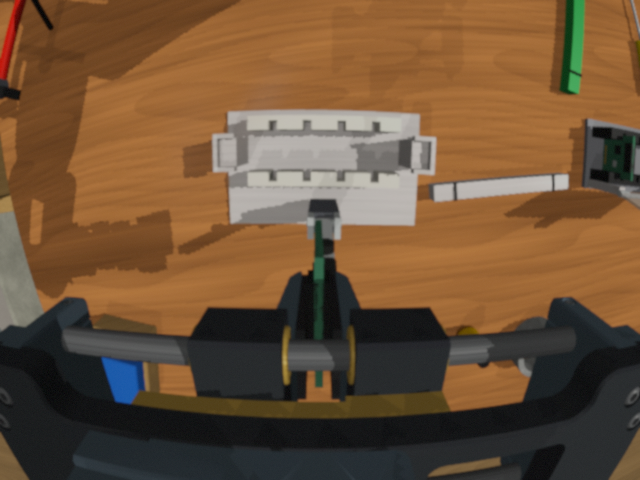

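Run:
```python
from lib import *
z=load('w7');im=cv2.cvtColor(z['p'],cv2.COLOR_RGB2BGR)
cv2.imwrite('pics/w7c.png',cv2.resize(im[100:240,205:445],None,fx=3.33333,fy=3.3333,interpolation=cv2.INTER_CUBIC))
```

```text
(no output)
```

View pics/w7c.png

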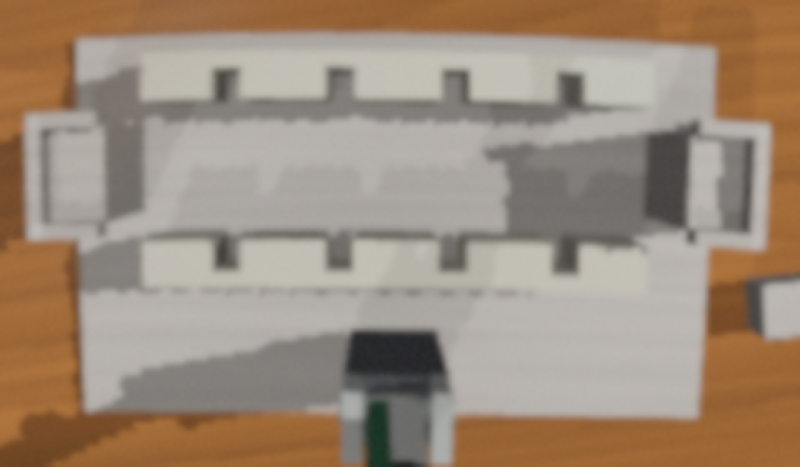

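Run:
```python
from lib import *
z=load('w7')
f=lambda x,y:(205+x*.3,100+y*.3)
P=lambda L,h:onplane(z,[f(*u) for u in L],h,True)[:,:2]
def yaw(v): return (np.degrees(np.arctan2(v[1],v[0]))-90).round(2)
b=P([(77,38),(716,47),(700,417),(86,412)],8);print('base',b.round(1),[np.linalg.norm(b[i]-b[(i+1)%4]).round(1) for i in range(4)],yaw(b[1]-b[0]),yaw(b[2]-b[3]),'ctr',b.mean(0))
n=P([(226,102),(340,103),(456,104),(571,105)],56);fr=P([(227,237),(340,237),(453,237),(566,238)],56)
print('near',n.round(1),yaw(n[3]-n[0]),np.linalg.norm(n[3]-n[0]));print('far',fr.round(1),yaw(fr[3]-fr[0]),np.linalg.norm(fr[3]-fr[0]))
print('slot row ctr',((n+fr)/2).mean(0), np.linalg.norm((fr-n).mean(0)))
s=P([(23,113),(33,240),(766,248),(772,122)],92);print('saddle outer',s.round(1),'ctr',s.mean(0),np.linalg.norm((s[0]+s[1]-s[2]-s[3])/2),yaw((s[2]+s[3])-(s[0]+s[1])),np.linalg.norm(s[0]-s[1]))
a=np.radians(-7.4);ex=np.array([np.cos(a),np.sin(a)]);ey=np.array([-ex[1],ex[0]])
C=((n+fr)/2).mean(0);print('base ctr rel',(b.mean(0)-C)@ex,(b.mean(0)-C)@ey)
```

```text
base [[ 403.8 -370.3]
 [ 440.1 -122.4]
 [ 588.9 -143.3]
 [ 553.3 -392.1]] [np.float64(250.6), np.float64(150.2), np.float64(251.3), np.float64(151.1)] -8.33 -8.13 ctr [ 496.51592897 -257.02929773]
near [[ 441.4 -309.9]
 [ 447.7 -270.6]
 [ 453.3 -230.8]
 [ 458.2 -190.7]] -8.02 120.38437022015172
far [[ 488.8 -316.6]
 [ 494.6 -277.1]
 [ 499.8 -237.8]
 [ 505.  -198. ]] -7.75 119.74144733392946
slot row ctr [ 473.60263468 -253.94416339] 47.37778622334395
saddle outer [[ 434.7 -372.7]
 [ 477.  -376.3]
 [ 511.7 -135.6]
 [ 469.9 -129.5]] ctr [ 473.32232737 -253.5074067 ] 244.47919235670722 -8.21 42.43644807927871
base ctr rel 23.119804895803128 -0.1083073553924295
```

Run:
```python
from lib import *
delta([476.3,-234,125],Rdown(81.95))
```

```text
t 10.0 pos [ 539.1 -267.3  320.5] F [-0.2  0.3 -0.4] w 10.0
delta cm [-6.58 19.58  2.46] twist [-0.   0.5 -0.2]
```

```bash
python3 -m pendant '[{"delta_pos":[-4,0,1.5],"twist":[0,0.5,0],"grip":2},{"delta_pos":[-6.6,2,2.5],"twist":[0,0.5,0],"grip":2},{"delta_pos":[-6.6,6,2.5],"twist":[0,0.5,-0.2],"grip":2},{"delta_pos":[-6.6,10,2.5],"twist":[0,0.5,-0.2],"grip":2},{"delta_pos":[-6.6,14,2.5],"twist":[0,0.5,-0.2],"grip":2}]'; python3 -m pendant '[{"delta_pos":[0,2,0],"twist":[0,0,0],"grip":2},{"delta_pos":[0,4,0],"twist":[0,0,0],"grip":2},{"delta_pos":[0,5.5,0],"twist":[0,0,0],"grip":2},{"delta_pos":[0,5.5,0],"twist":[0,0,0],"grip":2},{"delta_pos":[0,5.5,0],"twist":[0,0,0],"grip":2}]'
python3 - <<'E'
from lib import *
delta([476.3,-234,125],Rdown(81.95))
grab('wrist','w8')
E
```

```text
time_s: 10.5
ee_pos: [476.3, -231.1, 181.0]
ee_rot: [-90.0, -0.1, -7.9]
force: [0.0, 1.0, -0.6]
gripper_width: 10.0
time_s: 11.0
ee_pos: [476.8, -231.9, 126.9]
ee_rot: [-90.0, -0.0, -7.9]
force: [0.3, -0.0, -0.8]
gripper_width: 9.7
t 11.0 pos [ 476.8 -231.9  126.9] F [ 0.3 -0.  -0.8] w 9.7
delta cm [-0.03  0.19 -0.21] twist [0.  0.2 0. ]
```

View pics/w8.png

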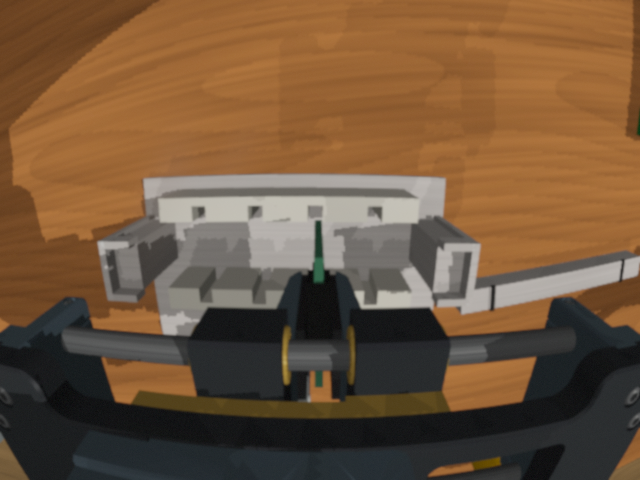

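Run:
```python
from lib import *
z=load('w8');im=cv2.cvtColor(z['p'],cv2.COLOR_RGB2BGR)
cv2.imwrite('pics/w8c.png',cv2.resize(im[170:310,140:460],None,fx=2.5,fy=2.5,interpolation=cv2.INTER_CUBIC))
cv2.imwrite('pics/w8d.png',cv2.resize(im[190:290,270:370],None,fx=6,fy=6,interpolation=cv2.INTER_CUBIC))
```

```text
(no output)
```

View pics/w8c.png

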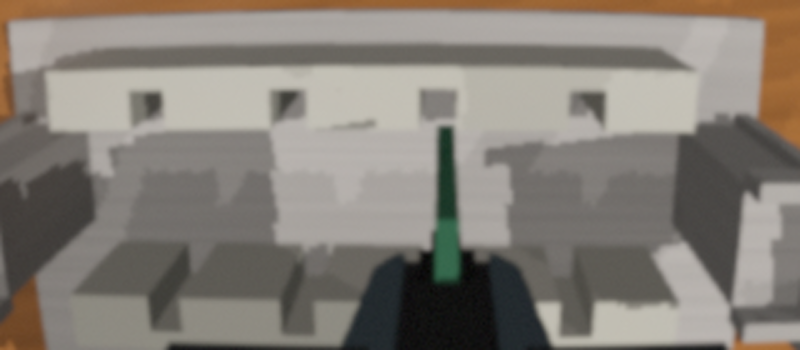

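View pics/w8d.png

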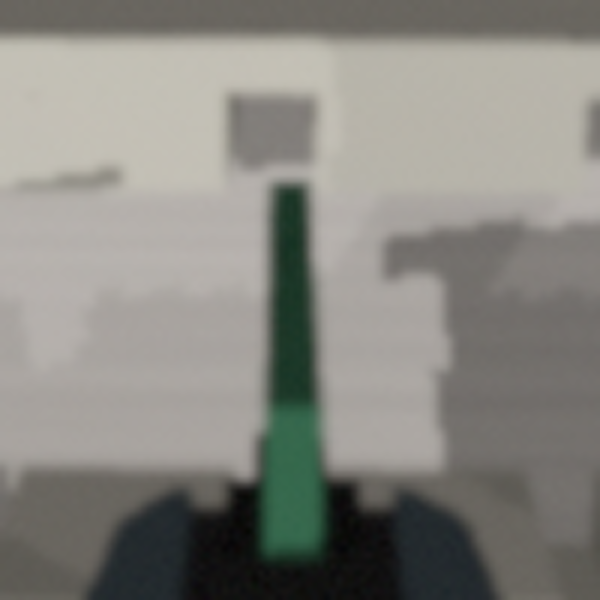

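Run:
```python
from lib import *
z=load('w8')
f=lambda x,y:(140+x*.4,170+y*.4)
P=lambda L,h:onplane(z,[f(*u) for u in L],h,True)[:,:2]
def yaw(v): return (np.degrees(np.arctan2(v[1],v[0]))-90).round(2)
n=P([(147,91),(288,90),(438,90),(587,91)],56);print(n.round(1),yaw(n[3]-n[0]),np.linalg.norm(n[3]-n[0]))
a=np.radians(-8.05);ex=np.array([np.cos(a),np.sin(a)]);ey=np.array([-ex[1],ex[0]])
print('C est',n.mean(0)+36*ex)
i=P([(50,131),(697,131)],56);print('inner',i.mean(0)+25*ex,yaw(i[1]-i[0]))
b=onplane(z,[(318.3,220.8)],127-43,True)[0,:2];print('board near corner',b,'-> centre',b+33*ex)
s=state();print(s['ee_pos'])
# finger/board TCP projected
print(proj(z,s['ee_pos'],True))
```

```text
[[ 429.4 -308.1]
 [ 435.3 -268.8]
 [ 441.1 -229.1]
 [ 446.7 -189.7]] -8.29 119.6539259531418
C est [ 473.78557322 -253.9739299 ]
inner [ 473.45373469 -253.73449458] -8.13
board near corner [ 445.15772326 -227.52232914] -> centre [ 477.83254919 -232.14355739]
[ 477.21569826 -232.35611303  127.33099089]
[[317.44604755 302.21870507]]
```

Run:
```python
from lib import *
delta([475.9,-234.1,51],Rdown(81.9))
```

```text
t 11.05 pos [ 477.2 -232.4  127.3] F [-0.9 -0.2 -0.7] w 9.8
delta cm [-0.12  7.63 -0.19] twist [0.  0.2 0.1]
```

```bash
python3 -m pendant '[{"delta_pos":[-0.12,0.5,-0.19],"twist":[0,0.2,0],"grip":2},{"delta_pos":[-0.12,1,-0.19],"twist":[0,0.2,0],"grip":2},{"delta_pos":[-0.12,2,-0.19],"twist":[0,0.2,0],"grip":2},{"delta_pos":[-0.12,3.5,-0.19],"twist":[0,0.2,0],"grip":2},{"delta_pos":[-0.12,5,-0.19],"twist":[0,0.2,0],"grip":2}]'; python3 -m pendant '[{"delta_pos":[0,0.6,0],"twist":[0,0,0],"grip":2},{"delta_pos":[0,1.2,0],"twist":[0,0,0],"grip":2},{"delta_pos":[0,1.8,0],"twist":[0,0,0],"grip":2},{"delta_pos":[0,2.2,0],"twist":[0,0,0],"grip":2},{"delta_pos":[0,2.4,0],"twist":[0,0,0],"grip":2}]'
python3 - <<'E'
from lib import *
delta([475.9,-234.1,51],Rdown(81.9))
E
```

```text
time_s: 11.55
ee_pos: [475.0, -234.5, 75.2]
ee_rot: [-90.0, -0.0, -8.2]
force: [-0.1, 0.9, -0.3]
gripper_width: 9.8
time_s: 12.05
ee_pos: [475.1, -234.5, 51.9]
ee_rot: [-90.0, -0.0, -8.2]
force: [0.7, 0.6, -0.3]
gripper_width: 10.2
t 12.05 pos [ 475.1 -234.5   51.9] F [ 0.7  0.6 -0.3] w 10.2
delta cm [0.07 0.09 0.05] twist [ 0.  -0.1  0. ]
```

Slid in freely; go gently down to contact, then release.

```bash
python3 -m pendant '[{"delta_pos":[0,0.1,0],"twist":[0,0,0],"grip":2},{"delta_pos":[0,0.2,0],"twist":[0,0,0],"grip":2},{"delta_pos":[0,0.2,0],"twist":[0,0,0],"grip":2},{"delta_pos":[0,0.2,0],"twist":[0,0,0],"grip":2},{"delta_pos":[0,0.2,0],"twist":[0,0,0],"grip":2}]'; python3 -m pendant '[{"delta_pos":[0,0,0],"twist":[0,0,0],"grip":25},{"delta_pos":[0,0,0],"twist":[0,0,0],"grip":25},{"delta_pos":[0,0,0],"twist":[0,0,0],"grip":25},{"delta_pos":[0,-4,0],"twist":[0,0,0],"grip":25},{"delta_pos":[0,-8,0],"twist":[0,0,0],"grip":25}]'; python3 -m pendant '[{"delta_pos":[0,-5,0],"twist":[0,0,0],"grip":25},{"delta_pos":[0,-9,1],"twist":[0,0,0],"grip":25},{"delta_pos":[0,-13,3],"twist":[0,0,0],"grip":25},{"delta_pos":[0,-17,6],"twist":[0,0,0],"grip":25},{"delta_pos":[0,-17,10],"twist":[0,0,0],"grip":25}]'
python3 - <<'E'
from lib import *
delta([511,196,300],Rdown(83.1))
grab('wrist','w9')
E
```

```text
time_s: 12.55
ee_pos: [475.2, -234.6, 50.9]
ee_rot: [-90.0, -0.0, -8.1]
force: [-3.3, 0.8, 5.7]
gripper_width: 9.7
time_s: 13.05
ee_pos: [474.2, -234.0, 129.8]
ee_rot: [-89.9, 0.2, -8.2]
force: [1.0, -0.8, 0.4]
gripper_width: 23.1
time_s: 13.55
ee_pos: [491.9, -136.1, 305.9]
ee_rot: [-90.1, -0.7, -8.3]
force: [1.1, 0.4, 0.2]
gripper_width: 23.1
t 13.55 pos [ 491.9 -136.1  305.9] F [1.1 0.4 0.2] w 23.1
delta cm [-2.9   0.48 33.14] twist [ 0.1 -1.4  0.7]
```

View pics/w9.png

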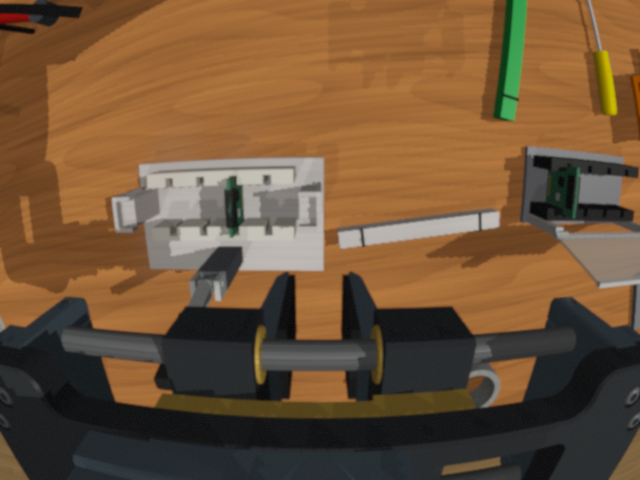

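```bash
python3 -m pendant '[{"delta_pos":[-0.5,0,5],"twist":[0,0,0],"grip":35},{"delta_pos":[-1,0,10],"twist":[0,0,0],"grip":35},{"delta_pos":[-1.5,0,15],"twist":[0,-0.7,0],"grip":35},{"delta_pos":[-2,0,20],"twist":[0,-1.4,0.4],"grip":35},{"delta_pos":[-2.5,0,25],"twist":[0,-1.4,0.4],"grip":35}]'; python3 -m pendant '[{"delta_pos":[-0.5,2,5],"twist":[0,0,0],"grip":35},{"delta_pos":[-0.7,6,8],"twist":[0,0,0],"grip":35},{"delta_pos":[-0.7,11,8.2],"twist":[0,0,0],"grip":35},{"delta_pos":[-0.7,16,8.2],"twist":[0,0,0],"grip":35},{"delta_pos":[-0.7,18,8.2],"twist":[0,0,0],"grip":35}]'
python3 - <<'E'
from lib import *
delta([509.3,195.7,52],Rdown(83.1))
grab('wrist','w10')
delta([509.3,195.7,52],Rdown(83.1))
E
```

```text
time_s: 14.1
ee_pos: [499.6, 116.1, 299.6]
ee_rot: [-90.0, 0.4, -6.7]
force: [0.8, 1.0, -0.6]
gripper_width: 31.8
time_s: 14.6
ee_pos: [498.1, 196.1, 115.1]
ee_rot: [-90.2, 0.8, -6.7]
force: [-0.4, 0.6, -0.9]
gripper_width: 32.0
t 14.6 pos [498.1 196.1 115.1] F [-0.4  0.6 -0.9] w 32.0
delta cm [1.21 6.3  0.12] twist [ 0.2  0.2 -0.8]
t 14.65 pos [496.9 195.4 113.1] F [-2.6  0.5 -2.6] w 32.0
delta cm [1.34 6.08 0.21] twist [ 0.3  0.2 -1.1]
```

View pics/w10.png

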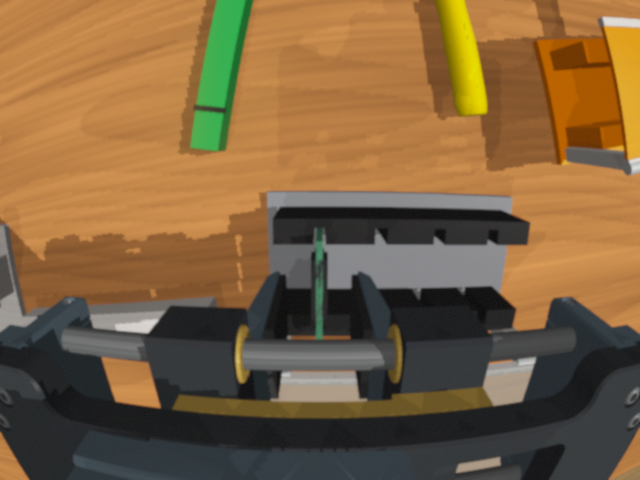

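```bash
python3 -m pendant '[{"delta_pos":[0.6,0,0],"twist":[0,0.2,-0.8],"grip":35},{"delta_pos":[1.1,0.5,0.1],"twist":[0,0.2,-0.8],"grip":35},{"delta_pos":[1.1,2,0.1],"twist":[0,0.2,-0.8],"grip":35},{"delta_pos":[1.1,3,0.1],"twist":[0,0.2,-0.8],"grip":35},{"delta_pos":[1.1,3,0.1],"twist":[0,0.2,-0.8],"grip":35}]'
python3 - <<'E'
from lib import *
delta([509.3,195.7,51.5],Rdown(83.1))
E
```

```text
time_s: 15.15
ee_pos: [512.2, 196.2, 89.8]
ee_rot: [-90.0, -0.4, -7.0]
force: [-1.2, 0.1, 0.5]
gripper_width: 31.7
t 15.15 pos [512.2 196.2  89.8] F [-1.2  0.1  0.5] w 31.7
delta cm [-0.31  3.83 -0.09] twist [ 0.  -0.1  0.4]
```

```bash
python3 -m pendant '[{"delta_pos":[-0.3,1,-0.05],"twist":[0,0,0],"grip":35},{"delta_pos":[-0.3,2,-0.05],"twist":[0,0,0.4],"grip":35},{"delta_pos":[-0.3,3,-0.05],"twist":[0,0,0.4],"grip":35},{"delta_pos":[-0.3,3.7,-0.05],"twist":[0,0,0.4],"grip":35},{"delta_pos":[-0.3,3.7,-0.05],"twist":[0,0,0.4],"grip":35}]'
python3 - <<'E'
from lib import *
delta([509.3,195.7,51.5],Rdown(83.1))
E
```

```text
time_s: 15.65
ee_pos: [508.6, 196.0, 51.6]
ee_rot: [-90.1, 0.1, -7.0]
force: [-0.4, -0.9, 0.4]
gripper_width: 31.9
t 15.65 pos [508.6 196.   51.6] F [-0.4 -0.9  0.4] w 31.9
delta cm [ 0.07  0.01 -0.02] twist [ 0.1 -0.1 -0.1]
```

```bash
python3 -m pendant '[{"delta_pos":[0,0,0],"twist":[0,0,0],"grip":2},{"delta_pos":[0,0,0],"twist":[0,0,0],"grip":2},{"delta_pos":[0,0,0],"twist":[0,0,0],"grip":2},{"delta_pos":[0,0,0],"twist":[0,0,0],"grip":2},{"delta_pos":[0,0,0],"twist":[0,0,0],"grip":2}]' 20; python3 -c "
from workcell import state; s=state(); print(s['ee_pos'])"; python3 -m pendant '[{"delta_pos":[0,-1,0],"twist":[0,0,0],"grip":2},{"delta_pos":[0,-3,0],"twist":[0,0,0],"grip":2},{"delta_pos":[0,-6,0],"twist":[0,0,0],"grip":2},{"delta_pos":[0,-10,0],"twist":[0,0,0],"grip":2},{"delta_pos":[0,-14,0],"twist":[0,0,0],"grip":2}]'; python3 -m pendant '[{"delta_pos":[0,-4,-1],"twist":[0,0,0],"grip":2},{"delta_pos":[0,-8,-4],"twist":[0,0,0],"grip":2},{"delta_pos":[0,-12,-8],"twist":[0,0,0],"grip":2},{"delta_pos":[0,-12,-12],"twist":[0,0,0],"grip":2},{"delta_pos":[0,-12,-15],"twist":[0,0,0],"grip":2}]'
python3 - <<'E'
from lib import *
delta([464.9,-313.4,315],Rdown(81.9))
E
```

```text
time_s: 16.15
ee_pos: [509.7, 196.4, 53.4]
ee_rot: [-90.0, -0.0, -7.0]
force: [-0.2, 0.7, 0.8]
gripper_width: 9.7
[509.68164104 196.40303907  53.38550581]
time_s: 16.65
ee_pos: [509.0, 196.1, 194.8]
ee_rot: [-90.0, 0.0, -7.0]
force: [-0.9, -0.3, -1.1]
gripper_width: 9.8
time_s: 17.15
ee_pos: [491.2, 45.4, 315.8]
ee_rot: [-90.0, -0.3, -7.0]
force: [0.3, 0.0, -0.3]
gripper_width: 9.8
t 17.15 pos [491.2  45.4 315.8] F [ 0.3  0.  -0.3] w 9.8
delta cm [  1.75   0.09 -35.93] twist [-0.   1.1  0.3]
```

```bash
python3 -m pendant '[{"delta_pos":[0.2,0,-5],"twist":[0,0,0],"grip":2},{"delta_pos":[0.4,0,-10],"twist":[0,0.5,0],"grip":2},{"delta_pos":[0.7,0,-15],"twist":[0,1.1,0],"grip":2},{"delta_pos":[1,0,-20],"twist":[0,1.1,0],"grip":2},{"delta_pos":[1.2,0,-24],"twist":[0,1.1,0],"grip":2}]'; python3 -m pendant '[{"delta_pos":[0.2,0,-5],"twist":[0,0,0],"grip":2},{"delta_pos":[0.4,0,-9],"twist":[0,0,0],"grip":2},{"delta_pos":[0.4,3,-12],"twist":[0,0,0],"grip":2},{"delta_pos":[0.4,7,-12],"twist":[0,0,0],"grip":2},{"delta_pos":[0.4,11,-12],"twist":[0,0,0],"grip":2}]';python3 - <<'E'
from lib import *
delta([464.9,-313.4,130],Rdown(81.9))
E
```

```text
time_s: 17.65
ee_pos: [473.3, -194.7, 313.8]
ee_rot: [-90.0, -0.1, -8.1]
force: [0.7, 0.3, 0.5]
gripper_width: 9.9
time_s: 18.15
ee_pos: [460.9, -312.9, 202.6]
ee_rot: [-90.0, -0.1, -8.2]
force: [0.2, -0.2, -1.3]
gripper_width: 10.0
t 18.15 pos [ 460.9 -312.9  202.6] F [ 0.2 -0.2 -1.3] w 10.0
delta cm [0.39 7.26 0.01] twist [ 0.  -0.1  0.1]
```

```bash
python3 -m pendant '[{"delta_pos":[0.2,2,0],"twist":[0,0,0],"grip":2},{"delta_pos":[0.4,4,0],"twist":[0,0,0],"grip":2},{"delta_pos":[0.4,6,0],"twist":[0,0,0],"grip":2},{"delta_pos":[0.4,7.2,0],"twist":[0,0,0],"grip":2},{"delta_pos":[0.4,7.2,0],"twist":[0,0,0],"grip":2}]';python3 - <<'E'
from lib import *
p,d,z=grab('wrist','w11')
delta([464.9,-313.4,53.4],Rdown(81.9))
im=cv2.cvtColor(p,cv2.COLOR_RGB2BGR)
cv2.imwrite('pics/w11d.png',cv2.resize(im[170:290,260:420],None,fx=5,fy=5,interpolation=cv2.INTER_CUBIC))
E
```

```text
time_s: 18.65
ee_pos: [464.3, -311.6, 129.8]
ee_rot: [-89.9, 0.2, -8.1]
force: [-0.6, 0.7, -0.2]
gripper_width: 9.9
t 18.7 pos [ 465.1 -312.1  131.1] F [-0.1 -0.4 -1.1] w 9.6
delta cm [ 0.01  7.77 -0.13] twist [-0.  0. -0.]
```

View pics/w11d.png

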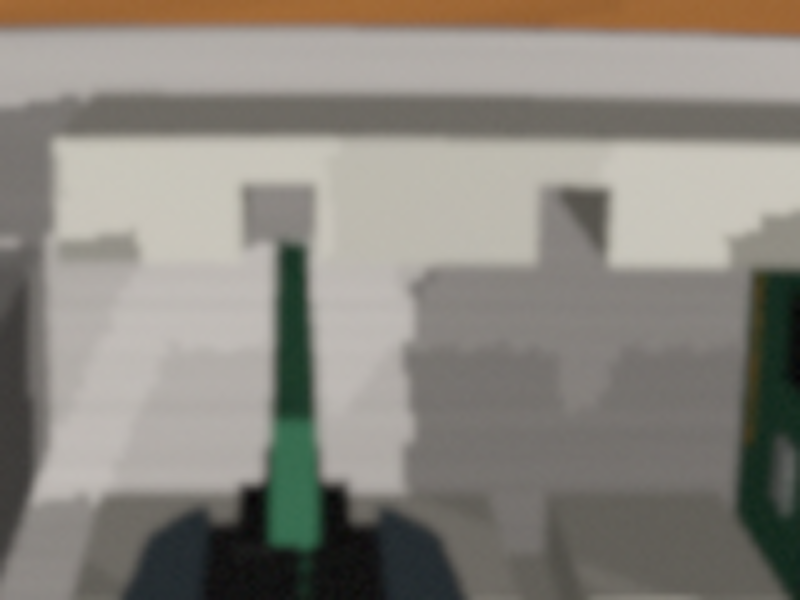

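Run:
```python
from lib import *
z=load('w11');f=lambda x,y:(260+x/5,170+y/5)
a=np.radians(-8.1);ex=np.array([np.cos(a),np.sin(a)]);ey=np.array([-ex[1],ex[0]])
n=onplane(z,[f(280,186)],56,True)[0,:2];b=onplane(z,[f(291,243)],84.8,True)[0,:2]
print('slot0',n+36*ex,'board',b+33*ex,'diff along ex,ey',(n+36*ex-b-33*ex)@ex,(n+36*ex-b-33*ex)@ey)
```

```text
slot0 [ 465.46552118 -313.20151788] board [ 464.34493533 -311.53919214] diff along ex,ey 1.3436302496977788 -1.4878498803718383
```

```bash
python3 -m pendant '[{"delta_pos":[0.1,0.5,-0.14],"twist":[0,0,0],"grip":2},{"delta_pos":[0.1,1,-0.14],"twist":[0,0,0],"grip":2},{"delta_pos":[0.1,2,-0.14],"twist":[0,0,0],"grip":2},{"delta_pos":[0.1,3.5,-0.14],"twist":[0,0,0],"grip":2},{"delta_pos":[0.1,5,-0.14],"twist":[0,0,0],"grip":2}]'; python3 -m pendant '[{"delta_pos":[0,0.7,0],"twist":[0,0,0],"grip":2},{"delta_pos":[0,1.4,0],"twist":[0,0,0],"grip":2},{"delta_pos":[0,2,0],"twist":[0,0,0],"grip":2},{"delta_pos":[0,2.4,0],"twist":[0,0,0],"grip":2},{"delta_pos":[0,2.6,0],"twist":[0,0,0],"grip":2}]'
python3 - <<'E'
from lib import *
delta([464.9,-313.4,53.4],Rdown(81.9))
E
```

```text
time_s: 19.2
ee_pos: [466.1, -313.8, 80.4]
ee_rot: [-90.0, -0.0, -8.1]
force: [0.3, 0.4, 0.2]
gripper_width: 9.8
time_s: 19.7
ee_pos: [466.1, -313.8, 54.8]
ee_rot: [-90.0, -0.0, -8.1]
force: [-0.6, 0.2, -0.9]
gripper_width: 9.9
t 19.7 pos [ 466.1 -313.8   54.8] F [-0.6  0.2 -0.9] w 9.9
delta cm [-0.12  0.14  0.02] twist [0. 0. 0.]
```

```bash
python3 -m pendant '[{"delta_pos":[0,0.1,0],"twist":[0,0,0],"grip":2},{"delta_pos":[0,0.2,0],"twist":[0,0,0],"grip":2},{"delta_pos":[0,0.25,0],"twist":[0,0,0],"grip":2},{"delta_pos":[0,0.25,0],"twist":[0,0,0],"grip":2},{"delta_pos":[0,0.25,0],"twist":[0,0,0],"grip":2}]'; python3 -m pendant '[{"delta_pos":[0,0,0],"twist":[0,0,0],"grip":25},{"delta_pos":[0,0,0],"twist":[0,0,0],"grip":25},{"delta_pos":[0,0,0],"twist":[0,0,0],"grip":25},{"delta_pos":[0,-4,0],"twist":[0,0,0],"grip":25},{"delta_pos":[0,-8,0],"twist":[0,0,0],"grip":25}]'; python3 -m pendant '[{"delta_pos":[0,-5,0],"twist":[0,0,0],"grip":25},{"delta_pos":[0,-10,2],"twist":[0,0,0],"grip":25},{"delta_pos":[3,-14,6],"twist":[0,0,0],"grip":25},{"delta_pos":[6,-17,10],"twist":[0,0,0],"grip":25},{"delta_pos":[6,-17,14],"twist":[0,0,0],"grip":25}]'
python3 - <<'E'
from lib import *
delta([540,-50,300],Rdown(83.1))
grab('wrist','w12')
E
```

```text
time_s: 20.2
ee_pos: [466.3, -314.0, 53.4]
ee_rot: [-90.0, -0.1, -8.1]
force: [-1.6, 0.6, 5.5]
gripper_width: 9.7
time_s: 20.7
ee_pos: [465.2, -313.2, 132.1]
ee_rot: [-89.9, 0.2, -8.0]
force: [0.1, -1.1, -0.1]
gripper_width: 22.7
time_s: 21.2
ee_pos: [544.2, -193.1, 303.0]
ee_rot: [-90.1, -0.4, -8.2]
force: [0.2, 0.4, -0.3]
gripper_width: 22.8
t 21.2 pos [ 544.2 -193.1  303. ] F [ 0.2  0.4 -0.3] w 22.8
delta cm [-2.45  0.26 14.1 ] twist [ 0.1 -1.3  0.4]
```

View pics/w12.png

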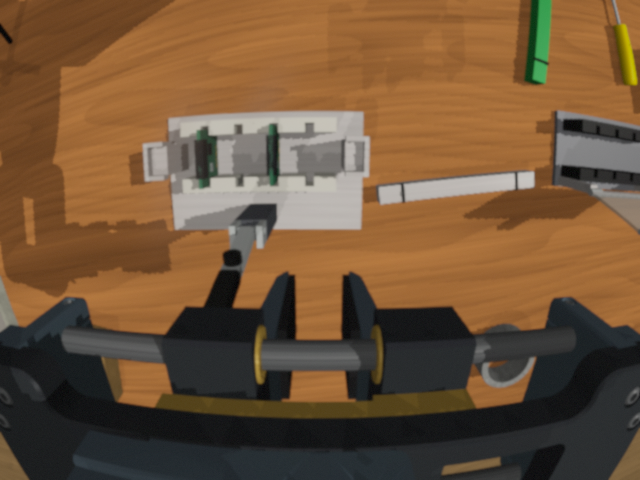

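Run:
```python
from lib import *
z=load('w12');im=cv2.cvtColor(z['p'],cv2.COLOR_RGB2BGR)
cv2.imwrite('pics/w12c.png',cv2.resize(im[150:220,360:560],None,fx=4,fy=4,interpolation=cv2.INTER_CUBIC))
cv2.imwrite('pics/w12e.png',cv2.resize(im[100:240,130:380],None,fx=3.2,fy=3.2,interpolation=cv2.INTER_CUBIC))
```

```text
(no output)
```

View pics/w12c.png

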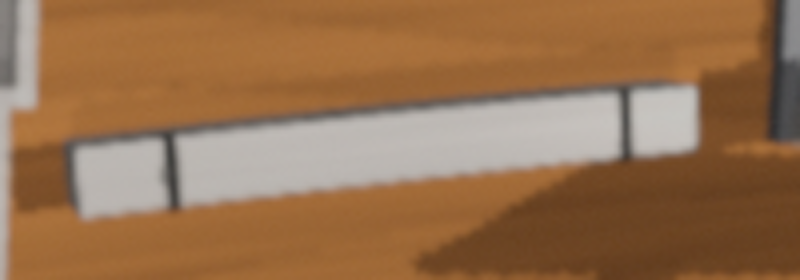

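View pics/w12e.png

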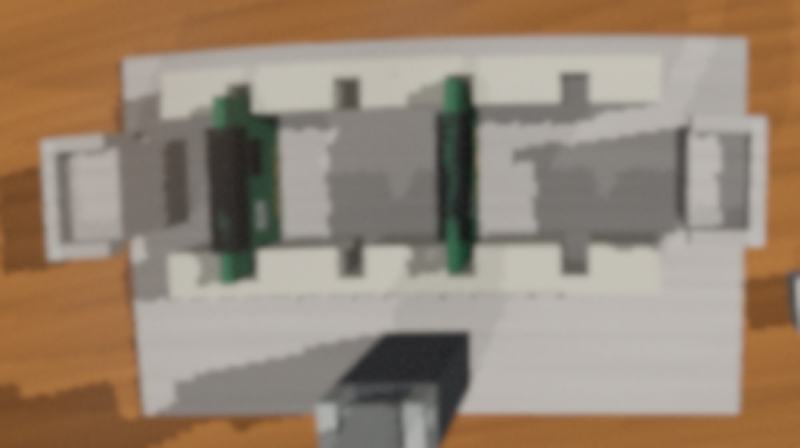

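Run:
```python
from lib import *
z=load('w12');f=lambda x,y:(360+x/4,150+y/4)
q=onplane(z,[f(70,144),f(698,86),f(698,152),f(80,218)],25,True)[:,:2]
print(q.round(1),[np.linalg.norm(q[i]-q[(i+1)%4]).round(1) for i in range(4)],'ctr',q.mean(0).round(1))
v=(q[1]+q[2]-q[0]-q[3]);print('dir',np.degrees(np.arctan2(v[1],v[0])))
u=v/np.linalg.norm(v); g=q.mean(0)+65*u; print('grip',g)
delta([g[0],g[1],200],Rdown(np.degrees(np.arctan2(v[1],v[0]))-90))
```

```text
[[ 532.9 -119.1]
 [ 535.7  102.8]
 [ 558.5  102.1]
 [ 556.3 -118.6]] [np.float64(222.0), np.float64(22.8), np.float64(220.7), np.float64(23.4)] ctr [545.8  -8.2]
dir 89.36417571270856
grip [546.56737545  56.80795446]
t 21.25 pos [ 546.3 -185.   303.9] F [1.5 5.2 0.7] w 23.1
delta cm [-3.34 10.5  23.89] twist [-0.6 82.8  0.1]
```

```bash
python3 -m pendant '[{"delta_pos":[0,0,4.9],"twist":[0,8,0],"grip":50},{"delta_pos":[-0.5,0,9.8],"twist":[0,16,0],"grip":50},{"delta_pos":[-1,0,14.7],"twist":[0,25,0],"grip":50},{"delta_pos":[-2,0,19.5],"twist":[0,33,0],"grip":50},{"delta_pos":[-3,0,24],"twist":[0,42,0],"grip":50}]'
python3 - <<'E'
from lib import *
delta([546.5,56.8,150],Rdown(-0.6))
E
```

```text
time_s: 21.75
ee_pos: [546.0, 41.8, 299.7]
ee_rot: [-90.0, 0.0, -47.7]
force: [0.6, 0.0, 0.1]
gripper_width: 45.6
t 21.75 pos [546.   41.8 299.7] F [0.6 0.  0.1] w 45.6
delta cm [-1.07 14.97  1.05] twist [ 0.  42.9 -0. ]
```

```bash
python3 -m pendant '[{"delta_pos":[-0.3,3,0.3],"twist":[0,8.5,0],"grip":50},{"delta_pos":[-0.6,7,0.6],"twist":[0,17,0],"grip":50},{"delta_pos":[-1,11,1],"twist":[0,25.5,0],"grip":50},{"delta_pos":[-1,14,1],"twist":[0,34,0],"grip":50},{"delta_pos":[-1,15,1],"twist":[0,42.5,0],"grip":50}]'; python3 -m pendant '[{"delta_pos":[0,0,0],"twist":[0,0,0],"grip":50},{"delta_pos":[0,2,0],"twist":[0,0,0],"grip":50},{"delta_pos":[0,4,0],"twist":[0,0,0],"grip":50},{"delta_pos":[0,6,0],"twist":[0,0,0],"grip":50},{"delta_pos":[0,6,0],"twist":[0,0,0],"grip":50}]'
python3 - <<'E'
from lib import *
delta([546.5,56.8,5],Rdown(-0.6))
grab('wrist','w13')
E
```

```text
time_s: 22.25
ee_pos: [544.3, 54.1, 146.2]
ee_rot: [-90.4, -0.0, -90.1]
force: [0.2, 0.1, 0.3]
gripper_width: 45.4
time_s: 22.75
ee_pos: [545.7, 53.9, 88.8]
ee_rot: [-90.2, -0.0, -89.7]
force: [-0.4, 0.6, 0.0]
gripper_width: 45.5
t 22.75 pos [545.7  53.9  88.8] F [-0.4  0.6  0. ] w 45.5
delta cm [-0.29  8.38  0.11] twist [0.2 0.9 0. ]
```

View pics/w13.png

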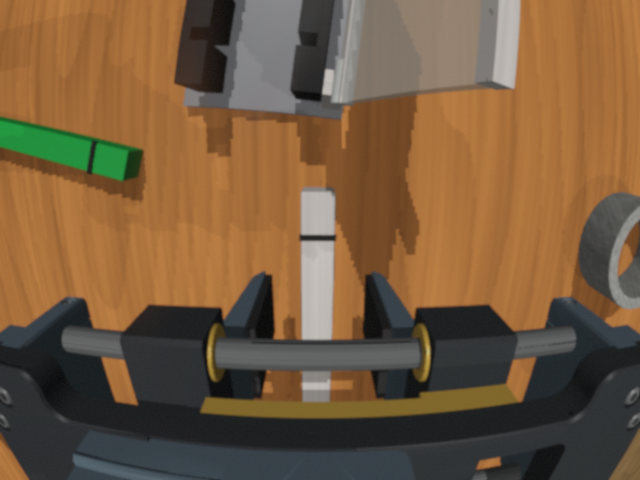

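Run:
```python
from lib import *
z=load('w13')
q=onplane(z,[(301.5,189),(335,189),(301,238),(335.5,238),(302,300),(334,300)],25,True)[:,:2];print(q.round(1))
```

```text
[[535.4 102.9]
 [556.7 103.1]
 [534.9  70.5]
 [557.6  70.6]
 [535.1  25.8]
 [557.4  25.9]]
```

```bash
python3 -m pendant '[{"delta_pos":[-0.3,2,0.05],"twist":[0,0.9,0],"grip":50},{"delta_pos":[-0.3,4,0.05],"twist":[0,0.9,0],"grip":50},{"delta_pos":[-0.3,6,0.05],"twist":[0,0.9,0],"grip":50},{"delta_pos":[-0.3,7,0.05],"twist":[0,0.9,0],"grip":50},{"delta_pos":[-0.3,7,0.05],"twist":[0,0.9,0],"grip":50}]'
python3 - <<'E'
from lib import *
delta([546.2,56.8,5],Rdown(-0.6))
E
```

```text
time_s: 23.3
ee_pos: [547.6, 57.1, 20.2]
ee_rot: [-90.0, -0.0, -90.7]
force: [-0.5, 0.8, -0.1]
gripper_width: 45.6
t 23.3 pos [547.6  57.1  20.2] F [-0.5  0.8 -0.1] w 45.6
delta cm [ 0.03  1.52 -0.14] twist [ 0.  -0.1  0. ]
```

```bash
python3 -m pendant '[{"delta_pos":[0,0.8,-0.14],"twist":[0,0,0],"grip":50},{"delta_pos":[0,1.4,-0.14],"twist":[0,0,0],"grip":50},{"delta_pos":[0,1.4,-0.14],"twist":[0,0,0],"grip":50},{"delta_pos":[0,1.4,-0.14],"twist":[0,0,0],"grip":15},{"delta_pos":[0,1.4,-0.14],"twist":[0,0,0],"grip":10}]' 50; python3 -m pendant '[{"delta_pos":[0,0,0],"twist":[0,0,0],"grip":10},{"delta_pos":[0,0,0],"twist":[0,0,0],"grip":10},{"delta_pos":[0,0,0],"twist":[0,0,0],"grip":10},{"delta_pos":[0,0,0],"twist":[0,0,0],"grip":10},{"delta_pos":[0,0,0],"twist":[0,0,0],"grip":10}]' 50
```

```text
time_s: 23.8
ee_pos: [546.4, 57.2, 6.5]
ee_rot: [-90.0, 0.0, -90.7]
force: [0.1, 0.2, 0.1]
gripper_width: 32.1
time_s: 24.3
ee_pos: [546.1, 57.2, 6.5]
ee_rot: [-90.0, 0.0, -90.7]
force: [-1.5, 0.1, 3.6]
gripper_width: 21.7
```

```bash
python3 -m pendant '[{"delta_pos":[0,-1,0],"twist":[0,0,0],"grip":10},{"delta_pos":[0,-3,0],"twist":[0,0,0],"grip":10},{"delta_pos":[0,-6,0],"twist":[0,0,0],"grip":10},{"delta_pos":[0,-10,0],"twist":[0,0,0],"grip":10},{"delta_pos":[0,-14,0],"twist":[0,0,0],"grip":10}]'
python3 - <<'E'
from lib import *
p,d,i=grab('side','s1'); print(proj(i,state()['ee_pos']))
p,d,i=grab('top','t1')
E
```

```text
time_s: 24.8
ee_pos: [545.7, 57.2, 147.5]
ee_rot: [-90.0, -0.0, -90.7]
force: [0.8, -0.5, -1.9]
gripper_width: 21.4
[[341.95967127 247.20701639]]
```

View pics/s1.png

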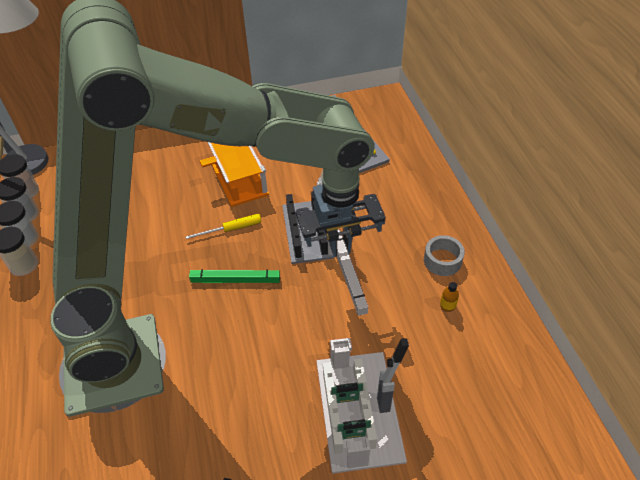

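View pics/t1.png

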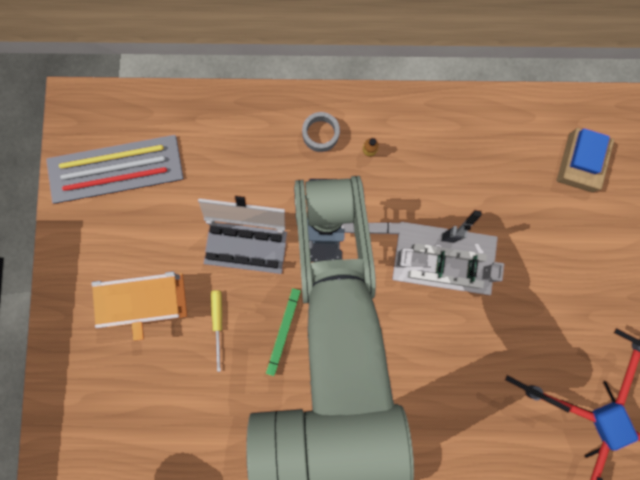

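Run:
```python
from lib import *
delta([482.7,-189.8,250],Rdown(-8.1))
z=load('t1'); im=cv2.cvtColor(z['p'],cv2.COLOR_RGB2BGR)
cv2.imwrite('pics/t1c.png',cv2.resize(im[190:310,380:520],None,fx=5,fy=5,interpolation=cv2.INTER_CUBIC))
d=z['d']
for u in [(474,213),(477,216),(472,220),(466,225),(462,229),(456,234)]: print(u,fromdepth(z,u,d[u[1],u[0]]).round(0))
```

```text
t 24.9 pos [550.   57.5 152.3] F [ 0.3  0.1 -1.3] w 21.8
delta cm [24.81 -9.88 -6.29] twist [-0.7  7.4 -0.1]
(474, 213) [[ 567. -260.  262.]]
(477, 216) [[ 561. -268.  258.]]
(472, 220) [[ 556. -265.  231.]]
(466, 225) [[ 550. -261.  197.]]
(462, 229) [[ 546. -260.  164.]]
(456, 234) [[ 540. -257.  124.]]
```

View pics/t1c.png

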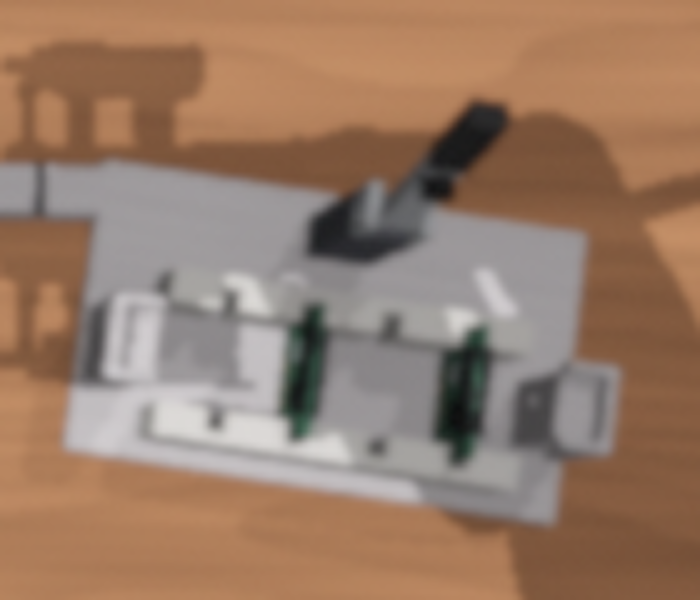

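```bash
python3 -m pendant '[{"delta_pos":[1,-4.5,-1.5],"twist":[0,1.5,0],"grip":10},{"delta_pos":[4,-8,-3],"twist":[0,3,0],"grip":10},{"delta_pos":[8,-10,-5],"twist":[0,5,0],"grip":10},{"delta_pos":[12,-10,-6.3],"twist":[0,7.4,0],"grip":10},{"delta_pos":[16,-10,-6.3],"twist":[0,7.4,0],"grip":10}]';  python3 -m pendant '[{"delta_pos":[4,0,0.5],"twist":[0,0,0],"grip":10},{"delta_pos":[7,0,0.9],"twist":[0,0,0],"grip":10},{"delta_pos":[8.7,0,1.2],"twist":[0,0,0],"grip":10},{"delta_pos":[8.7,0,1.2],"twist":[0,0,0],"grip":10},{"delta_pos":[8.7,0,1.2],"twist":[0,0,0],"grip":10}]'
python3 - <<'E'
from lib import *
delta([482.7,-189.8,150],Rdown(-8.1))
grab('wrist','w14')
E
```

```text
time_s: 25.4
ee_pos: [479.1, -102.9, 246.6]
ee_rot: [-90.0, 0.0, -98.1]
force: [1.1, -1.0, -1.7]
gripper_width: 21.9
time_s: 25.9
ee_pos: [480.1, -189.4, 245.3]
ee_rot: [-90.1, 0.1, -98.2]
force: [-0.2, 0.9, -1.7]
gripper_width: 21.8
t 25.9 pos [ 480.1 -189.4  245.3] F [-0.2  0.9 -1.7] w 21.8
delta cm [0.01 9.53 0.28] twist [ 0.1 -0.1 -0.1]
```

View pics/w14.png

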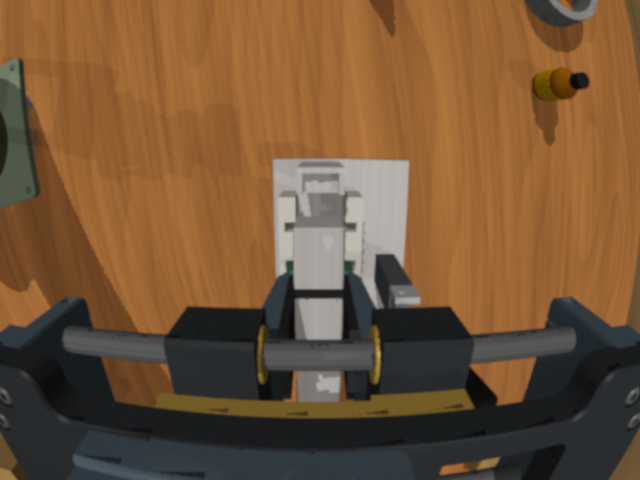

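Run:
```python
from lib import *
z=load('w14');d=z['d']
for u in [(320,235),(320,260),(320,280),(320,320),(318,380)]: print(u,fromdepth(z,u,d[u[1],u[0]],True).round(1))
q=onplane(z,[(294,228),(345.5,228)],264,True)[:,:2];print('bar end',q.round(1),q.mean(0))
s=onplane(z,[(298,165),(346,165),(299,192),(343.5,192)],92,True)[:,:2];print('saddle',s.round(1))
a=np.radians(-8.1);ex=np.array([np.cos(a),np.sin(a)]);ey=np.array([-ex[1],ex[0]]);C=np.array([473.6,-253.85])
print((s-C)@ex,(s-C)@ey,'bar',(q-C)@ex,(q-C)@ey)
```

```text
(320, 235) [[ 487.6 -149.2  264.6]]
(320, 260) [[ 486.  -160.4  264.3]]
(320, 280) [[ 484.7 -169.7  264.2]]
(320, 320) [[ 482.  -188.7  265.7]]
(318, 380) [[ 475.9 -223.9  264.2]]
bar end [[ 477.1 -144.7]
 [ 498.8 -147.8]] [ 487.92771553 -146.28194289]
saddle [[ 471.6 -129.2]
 [ 513.  -135.1]
 [ 468.9 -152.9]
 [ 507.7 -158.5]]
[-19.51801731  22.30106956 -18.90287093  20.33560366] [123.16709269 123.14445091  99.23379911  99.19068278] bar [-11.90782353   9.96443467] [108.53110024 108.49632801]
```

```bash
python3 -m pendant '[{"delta_pos":[-0.05,2,0.22],"twist":[0,0,0],"grip":10},{"delta_pos":[-0.05,5,0.22],"twist":[0,0,0],"grip":10},{"delta_pos":[-0.05,9,0.22],"twist":[0,0,0],"grip":10},{"delta_pos":[-0.05,12,0.22],"twist":[0,0,0],"grip":10},{"delta_pos":[-0.05,13,0.22],"twist":[0,0,0],"grip":10}]';  python3 - <<'E'
from lib import *
delta([482.9,-189.7,86.5],Rdown(-8.1))
grab('wrist','w15')
delta([482.9,-189.7,86.5],Rdown(-8.1))
E
```

```text
time_s: 26.45
ee_pos: [480.7, -187.4, 113.2]
ee_rot: [-90.4, 0.1, -98.0]
force: [0.1, -0.4, -1.7]
gripper_width: 21.7
t 26.45 pos [ 480.7 -187.4  113.2] F [ 0.1 -0.4 -1.7] w 21.7
delta cm [0.2  2.67 0.27] twist [ 0.4  0.1 -0.1]
t 26.5 pos [ 481.1 -187.8  113.3] F [-0.7  0.2 -2.4] w 21.8
delta cm [0.17 2.68 0.22] twist [ 0.3  0.1 -0.1]
```

View pics/w15.png

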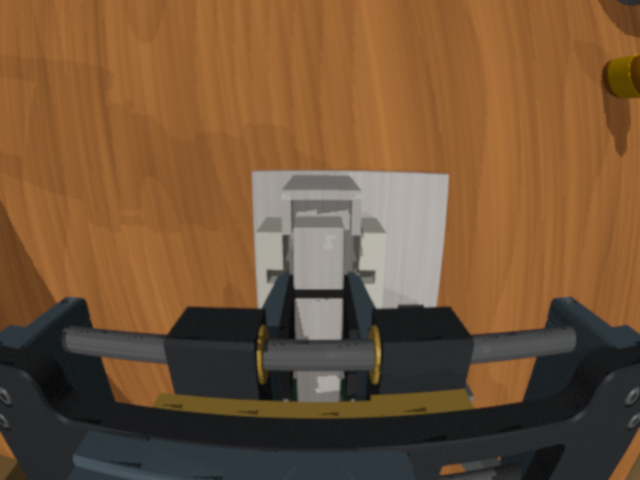

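```bash
python3 -m pendant '[{"delta_pos":[0.15,0,0.2],"twist":[0.3,0,0],"grip":10},{"delta_pos":[0.15,0.5,0.2],"twist":[0.3,0,0],"grip":10},{"delta_pos":[0.15,1,0.2],"twist":[0.3,0,0],"grip":10},{"delta_pos":[0.15,1.5,0.2],"twist":[0.3,0,0],"grip":10},{"delta_pos":[0.15,1.8,0.2],"twist":[0.3,0,0],"grip":10}]';  python3 - <<'E'
from lib import *
delta([482.9,-189.7,86.5],Rdown(-8.1))
z=grab('wrist','w16')[2]
im=cv2.imread('pics/w16.png');cv2.imwrite('pics/w16c.png',cv2.resize(im[160:300,240:400],None,fx=4,fy=4,interpolation=cv2.INTER_CUBIC))
E
```

```text
time_s: 27.0
ee_pos: [484.6, -191.4, 98.1]
ee_rot: [-89.7, -0.0, -98.1]
force: [0.3, -0.6, -2.2]
gripper_width: 21.5
t 27.0 pos [ 484.6 -191.4   98.1] F [ 0.3 -0.6 -2.2] w 21.5
delta cm [-0.14  1.16 -0.2 ] twist [-0.3 -0.   0. ]
```

View pics/w16c.png

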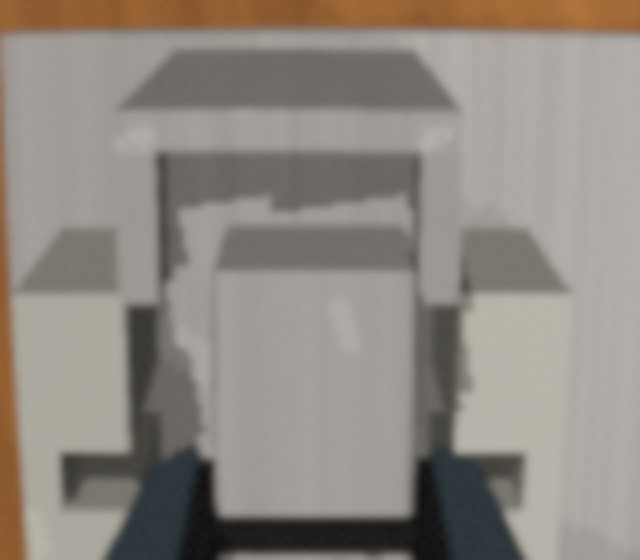

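Run:
```python
from lib import *
z=load('w16');f=lambda x,y:(240+x/4,160+y/4)
a=np.radians(-8.1);ex=np.array([np.cos(a),np.sin(a)]);ey=np.array([-ex[1],ex[0]]);C=np.array([473.6,-253.85])
L=onplane(z,[f(160,290),f(420,290),f(160,153),f(420,153)],92,True)[:,:2];B=onplane(z,[f(215,272),f(416,272)],116.6,True)[:,:2]
print('lip',(L-C)@ex,(L-C)@ey);print('bar',(B-C)@ex,(B-C)@ey)
```

```text
lip [-15.90447083  16.29119697 -15.46772857  16.02731561] [ 98.92773694  98.82404813 116.09700818 115.98204375]
bar [-7.47967785 13.87436945] [107.22467862 107.16730293]
```

```bash
python3 -m pendant '[{"delta_pos":[-0.1,0,-0.15],"twist":[-0.3,0,0],"grip":10},{"delta_pos":[-0.2,0,-0.3],"twist":[-0.3,0,0],"grip":10},{"delta_pos":[-0.2,0.3,-0.3],"twist":[-0.3,0,0],"grip":10},{"delta_pos":[-0.2,0.6,-0.3],"twist":[-0.3,0,0],"grip":10},{"delta_pos":[-0.2,0.8,-0.3],"twist":[-0.3,0,0],"grip":10}]';  python3 - <<'E'
from lib import *
delta([482.9,-189.7,86.5],Rdown(-8.1))
z=grab('wrist','w17')[2]
im=cv2.imread('pics/w17.png');cv2.imwrite('pics/w17c.png',cv2.resize(im[160:300,240:400],None,fx=4,fy=4,interpolation=cv2.INTER_CUBIC))
E
```

```text
time_s: 27.55
ee_pos: [481.9, -188.9, 89.9]
ee_rot: [-90.0, 0.0, -98.1]
force: [1.0, 1.1, -1.4]
gripper_width: 21.7
t 27.55 pos [ 481.9 -188.9   89.9] F [ 1.   1.1 -1.4] w 21.7
delta cm [0.06 0.34 0.11] twist [ 0. -0. -0.]
```

View pics/w17c.png

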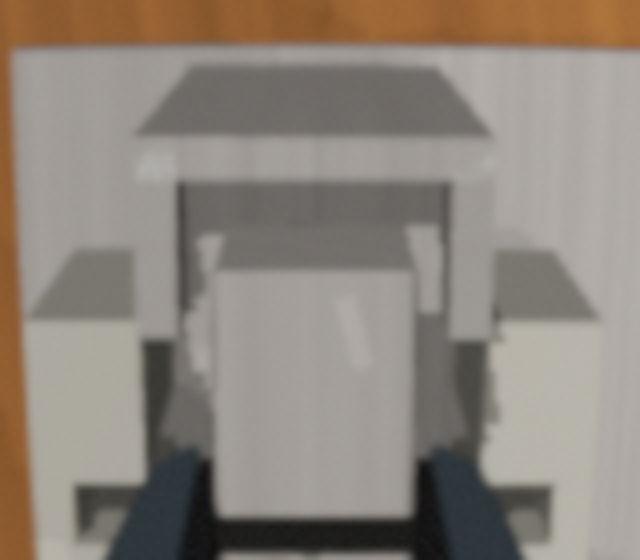

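```bash
python3 -m pendant '[{"delta_pos":[0,0.1,0],"twist":[0,0,0],"grip":10},{"delta_pos":[0,0.2,0],"twist":[0,0,0],"grip":10},{"delta_pos":[0,0.3,0],"twist":[0,0,0],"grip":10},{"delta_pos":[0,0.4,0],"twist":[0,0,0],"grip":10},{"delta_pos":[0,0.4,0],"twist":[0,0,0],"grip":10}]'; python3 -m pendant '[{"delta_pos":[0,0,0],"twist":[0,0,0],"grip":10},{"delta_pos":[0,0,0],"twist":[0,0,0],"grip":40},{"delta_pos":[0,0,0],"twist":[0,0,0],"grip":40},{"delta_pos":[0,0,0],"twist":[0,0,0],"grip":40},{"delta_pos":[0,0,0],"twist":[0,0,0],"grip":40}]'
```

```text
time_s: 28.1
ee_pos: [482.1, -189.0, 86.5]
ee_rot: [-90.0, -0.0, -98.1]
force: [-0.5, 0.9, 1.1]
gripper_width: 21.7
time_s: 28.6
ee_pos: [482.1, -189.0, 86.2]
ee_rot: [-90.0, -0.0, -98.1]
force: [0.7, 0.1, -0.1]
gripper_width: 36.3
```

```bash
python3 -m pendant '[{"delta_pos":[0,-2,0],"twist":[0,0,0],"grip":45},{"delta_pos":[0,-6,0],"twist":[0,0,0],"grip":45},{"delta_pos":[0,-11,0],"twist":[0,0,0],"grip":45},{"delta_pos":[0,-16,0],"twist":[0,-8,0],"grip":45},{"delta_pos":[0,-21,0],"twist":[0,-16,0],"grip":45}]'; python3 -m pendant '[{"delta_pos":[0,-3,0],"twist":[0,-8,0],"grip":45},{"delta_pos":[0,-3,0],"twist":[0,-16,0],"grip":45},{"delta_pos":[0,-3,0],"twist":[0,-25,0],"grip":45},{"delta_pos":[0,-3,0],"twist":[0,-33,0],"grip":45},{"delta_pos":[0,-3,0],"twist":[0,-42,0],"grip":45}]';  python3 - <<'E'
from lib import *
delta([590,-270,315],Rdown(81.9))
E
```

```text
time_s: 29.1
ee_pos: [481.6, -188.8, 298.3]
ee_rot: [-90.0, -0.0, -81.8]
force: [0.5, -0.5, 0.3]
gripper_width: 41.1
time_s: 29.6
ee_pos: [481.9, -188.9, 326.2]
ee_rot: [-90.0, -0.0, -40.2]
force: [0.2, 0.6, 0.6]
gripper_width: 41.2
t 29.6 pos [ 481.9 -188.9  326.2] F [0.2 0.6 0.6] w 41.2
delta cm [13.49  1.12  0.78] twist [  0.  -32.1   0. ]
```

```bash
python3 -m pendant '[{"delta_pos":[4,0,0.2],"twist":[0,-8,0],"grip":45},{"delta_pos":[8,0,0.5],"twist":[0,-16,0],"grip":45},{"delta_pos":[11,0.5,0.6],"twist":[0,-25,0],"grip":45},{"delta_pos":[13,1,0.8],"twist":[0,-32,0],"grip":45},{"delta_pos":[13,1,0.8],"twist":[0,-32,0],"grip":45}]';  python3 - <<'E'
from lib import *
z=grab('wrist','w18')[2]
delta([590,-270,315],Rdown(81.9))
E
```

```text
time_s: 30.1
ee_pos: [587.2, -268.6, 313.6]
ee_rot: [-90.0, 0.2, -8.5]
force: [-0.3, 0.2, 0.1]
gripper_width: 41.2
t 30.15 pos [ 586.2 -267.7  314.6] F [ 0.5 -0.1 -0.4] w 40.9
delta cm [ 0.41 -0.04 -0.17] twist [-0.1 -0.6 -0.2]
```

View pics/w18.png

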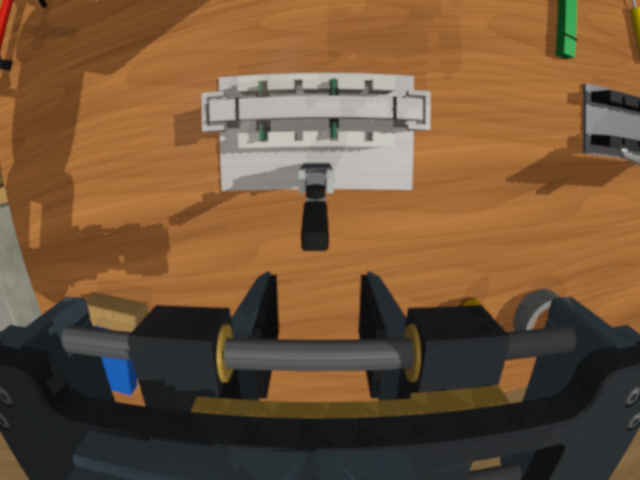

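Run:
```python
from lib import *
z=load('w18');d=z['d']
im=cv2.imread('pics/w18.png');cv2.imwrite('pics/w18c.png',cv2.resize(im[150:260,270:360],None,fx=6,fy=5,interpolation=cv2.INTER_CUBIC))
a=np.radians(-8.1);ex=np.array([np.cos(a),np.sin(a)]);ey=np.array([-ex[1],ex[0]]);C=np.array([473.6,-253.85])
for u in [(315,246),(315,242),(315,238),(315,230),(315,220),(315,210),(315,202)]:
    p=fromdepth(z,u,d[u[1],u[0]],True)[0]; print(u,p.round(1),((p[:2]-C)@ex).round(1),((p[:2]-C)@ey).round(1))
```

```text
(315, 246) [ 572.7 -268.4  263.4] 100.1 -0.5
(315, 242) [ 569.9 -268.   264.3] 97.3 -0.4
(315, 238) [ 567.4 -267.6  263.9] 94.8 -0.4
(315, 230) [ 562.9 -266.9  261.6] 90.3 -0.4
(315, 220) [ 560.2 -266.7  245.1] 87.6 -0.5
(315, 210) [ 557.2 -266.4  225.4] 84.6 -0.6
(315, 202) [ 554.  -266.1  210.4] 81.3 -0.8
```

View pics/w18c.png

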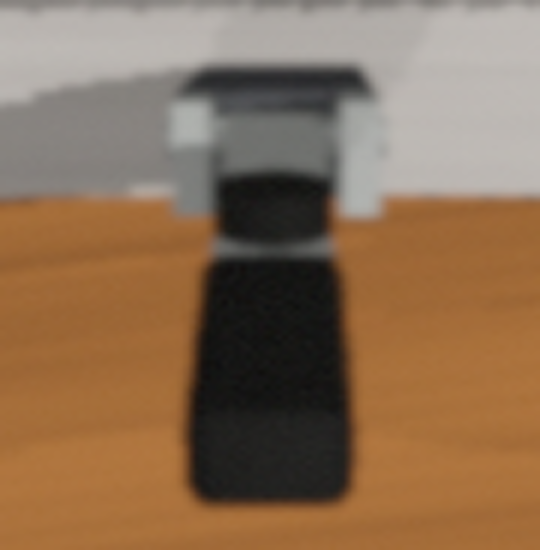

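Run:
```python
from lib import *
delta([564.8,-267.3,224.6],Rdown(81.9))
```

```text
t 30.15 pos [ 586.2 -267.7  314.6] F [ 0.5 -0.1 -0.4] w 40.9
delta cm [-2.09  9.   -0.29] twist [-0.1 -0.6 -0.2]
```

```bash
python3 -m pendant '[{"delta_pos":[-1,0,-0.2],"twist":[0,-0.6,0],"grip":45},{"delta_pos":[-2,0.5,-0.3],"twist":[0,-0.6,0],"grip":45},{"delta_pos":[-2.1,2,-0.3],"twist":[0,-0.6,0],"grip":45},{"delta_pos":[-2.1,3,-0.3],"twist":[0,-0.6,0],"grip":45},{"delta_pos":[-2.1,3,-0.3],"twist":[0,-0.6,0],"grip":45}]';  python3 - <<'E'
from lib import *
z=grab('wrist','w19')[2]
delta([564.8,-267.3,224.6],Rdown(81.9))
E
```

```text
time_s: 30.65
ee_pos: [563.2, -266.4, 285.5]
ee_rot: [-90.0, 0.1, -8.0]
force: [0.2, -0.2, -0.8]
gripper_width: 40.9
t 30.7 pos [ 563.9 -266.7  286.3] F [-0.1 -0.  -0.5] w 40.9
delta cm [ 0.1   6.17 -0.04] twist [-0.   0.1 -0. ]
```

View pics/w19.png

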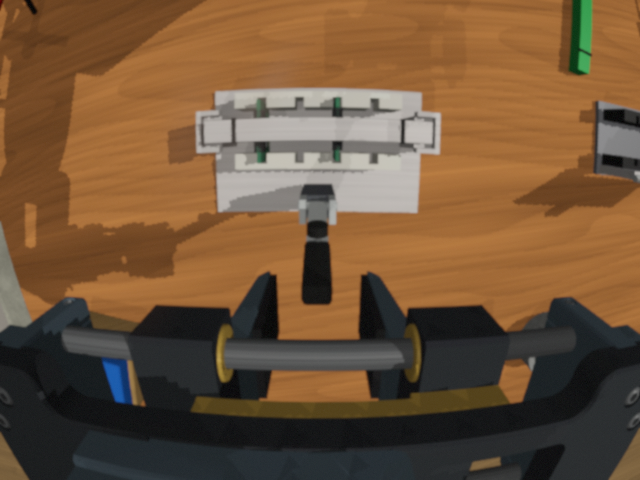

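Handle centred between the fingers. Down and pinch.

```bash
python3 -m pendant '[{"delta_pos":[0.1,2,-0.05],"twist":[0,0,0],"grip":45},{"delta_pos":[0.1,4,-0.05],"twist":[0,0,0],"grip":45},{"delta_pos":[0.1,6.1,-0.05],"twist":[0,0,0],"grip":45},{"delta_pos":[0.1,6.1,-0.05],"twist":[0,0,0],"grip":45},{"delta_pos":[0.1,6.1,-0.05],"twist":[0,0,0],"grip":45}]'; python3 -m pendant '[{"delta_pos":[0,0,0],"twist":[0,0,0],"grip":10},{"delta_pos":[0,0,0],"twist":[0,0,0],"grip":10},{"delta_pos":[0,0,0],"twist":[0,0,0],"grip":10},{"delta_pos":[0,0,0],"twist":[0,0,0],"grip":10},{"delta_pos":[0,0,0],"twist":[0,0,0],"grip":10}]' 20
python3 - <<'E'
from lib import *
s=state(); g=s['ee_pos']+[0,0,18.8]; a=np.radians(-8.1); ex=np.array([np.cos(a),np.sin(a),0]); H=np.array([473.6,-253.85,118])+72*ex
v=g-H; al=v@ex; th=np.arctan2(v[2],-al); r=np.hypot(al,v[2]); print(g,th,r,s['force'],s['gripper_width'])
for t in np.arange(1.7,-.05,-.1): print(round(t,2),((-r*np.cos(t)-al)/10).round(2),(-(r*np.sin(t)-v[2])/10).round(2))
E
```

```text
time_s: 31.2
ee_pos: [566.0, -268.0, 226.1]
ee_rot: [-90.0, -0.1, -7.9]
force: [0.2, -0.1, 0.5]
gripper_width: 41.2
time_s: 31.7
ee_pos: [566.1, -267.8, 226.1]
ee_rot: [-90.0, -0.1, -8.0]
force: [0.4, 0.8, 4.4]
gripper_width: 17.9
[ 566.09578837 -267.8477014   244.91467642] 1.7389553344750994 128.73047644120135 [0.37668495 0.7683231  4.39287535] 17.890636015631607
1.7 -0.5 -0.07
1.6 -1.78 -0.18
1.5 -3.07 -0.15
1.4 -4.34 0.01
1.3 -5.6 0.29
1.2 -6.82 0.69
1.1 -7.99 1.22
1.0 -9.11 1.86
0.9 -10.16 2.61
0.8 -11.12 3.46
0.7 -12.0 4.4
0.6 -12.78 5.42
0.5 -13.45 6.52
0.4 -14.01 7.68
0.3 -14.45 8.89
0.2 -14.77 10.13
0.1 -14.96 11.41
-0.0 -15.03 12.69
```

```bash
python3 -m pendant '[{"delta_pos":[-0.5,-0.07,0],"twist":[0,0,0],"grip":10},{"delta_pos":[-1.78,-0.18,0],"twist":[0,0,0],"grip":10},{"delta_pos":[-3.07,-0.15,0],"twist":[0,0,0],"grip":10},{"delta_pos":[-4.34,0.01,0],"twist":[0,0,0],"grip":10},{"delta_pos":[-5.6,0.29,0],"twist":[0,0,0],"grip":10}]'; python3 -m pendant '[{"delta_pos":[-1.22,0.4,0],"twist":[0,0,0],"grip":10},{"delta_pos":[-2.39,0.93,0],"twist":[0,0,0],"grip":10},{"delta_pos":[-3.51,1.57,0],"twist":[0,0,0],"grip":10},{"delta_pos":[-4.56,2.32,0],"twist":[0,0,0],"grip":10},{"delta_pos":[-5.52,3.17,0],"twist":[0,0,0],"grip":10}]'
python3 - <<'E'
from lib import *
s=state(); g=s['ee_pos']+[0,0,18.8]; a=np.radians(-8.1); ex=np.array([np.cos(a),np.sin(a),0]); H=np.array([473.6,-253.85,118])+72*ex
v=g-H; al=v@ex; th=np.arctan2(v[2],-al); r=np.hypot(al,v[2]); print(g,th,r,s['force'],s['gripper_width'])
for t in np.arange(.7,-.05,-.1): print(round(t,2),((-r*np.cos(t)-al)/10).round(2),(-(r*np.sin(t)-v[2])/10).round(2))
E
```

```text
time_s: 32.2
ee_pos: [511.5, -260.0, 223.9]
ee_rot: [-90.0, -0.4, -7.9]
force: [4.2, 2.0, 5.5]
gripper_width: 17.7
time_s: 32.7
ee_pos: [454.6, -251.8, 192.0]
ee_rot: [-90.0, -0.1, -8.0]
force: [-1.8, 4.0, 6.7]
gripper_width: 17.9
[ 454.64175331 -251.7659681   210.7883117 ] 0.7947835080899616 130.00806209269837 [-1.76286478  3.97537687  6.65273474] 17.852300011316647
0.7 -0.84 0.9
0.6 -1.62 1.94
0.5 -2.3 3.05
0.4 -2.87 4.22
0.3 -3.31 5.44
0.2 -3.64 6.7
0.1 -3.83 7.98
0.0 -3.89 9.28
```

```bash
python3 -m pendant '[{"delta_pos":[-0.84,0.9,0],"twist":[0,0,0],"grip":10},{"delta_pos":[-1.62,1.94,0],"twist":[0,0,0],"grip":10},{"delta_pos":[-2.3,3.05,0],"twist":[0,0,0],"grip":10},{"delta_pos":[-2.87,4.22,0],"twist":[0,0,0],"grip":10},{"delta_pos":[-3.31,5.44,0],"twist":[0,0,0],"grip":10}]'; python3 -m pendant '[{"delta_pos":[-0.2,0.6,0],"twist":[0,0,0],"grip":10},{"delta_pos":[-0.33,1.26,0],"twist":[0,0,0],"grip":10},{"delta_pos":[-0.45,1.9,0],"twist":[0,0,0],"grip":10},{"delta_pos":[-0.52,2.5,0],"twist":[0,0,0],"grip":10},{"delta_pos":[-0.55,2.9,0],"twist":[0,0,0],"grip":10}]'
python3 - <<'E'
from lib import *
s=state(); g=s['ee_pos']+[0,0,18.8]; a=np.radians(-8.1); ex=np.array([np.cos(a),np.sin(a),0]); H=np.array([473.6,-253.85,118])+72*ex
v=g-H; al=v@ex; th=np.arctan2(v[2],-al); r=np.hypot(al,v[2]); print(g,th,r,s['force'],s['gripper_width'])
E
```

```text
time_s: 33.2
ee_pos: [419.7, -246.6, 135.9]
ee_rot: [-89.9, 0.3, -8.0]
force: [-4.3, 2.8, 3.7]
gripper_width: 18.0
time_s: 33.7
ee_pos: [413.9, -245.7, 106.2]
ee_rot: [-89.9, 0.4, -8.0]
force: [-7.2, 3.2, 3.8]
gripper_width: 17.9
[ 413.87728769 -245.71226585  125.02514905] 0.05306092310954923 132.4599390478248 [-7.18960708  3.19385798  3.75163467] 17.858687775674376
```

```bash
python3 -m pendant '[{"delta_pos":[0,0.15,0],"twist":[0,0,0],"grip":10},{"delta_pos":[0,0.3,0],"twist":[0,0,0],"grip":10},{"delta_pos":[0,0.45,0],"twist":[0,0,0],"grip":10},{"delta_pos":[0,0.5,0],"twist":[0,0,0],"grip":10},{"delta_pos":[0,0.5,0],"twist":[0,0,0],"grip":10}]'; python3 -m pendant '[{"delta_pos":[0,0.1,0],"twist":[0,0,0],"grip":10},{"delta_pos":[0,0.2,0],"twist":[0,0,0],"grip":10},{"delta_pos":[0,0.25,0],"twist":[0,0,0],"grip":10},{"delta_pos":[0,0.25,0],"twist":[0,0,0],"grip":10},{"delta_pos":[0,0.25,0],"twist":[0,0,0],"grip":10}]'
```

```text
time_s: 34.2
ee_pos: [413.6, -245.7, 101.2]
ee_rot: [-89.9, 0.5, -7.9]
force: [-7.7, 3.1, 2.7]
gripper_width: 17.9
time_s: 34.7
ee_pos: [413.5, -245.7, 98.8]
ee_rot: [-89.9, 0.5, -7.9]
force: [-8.6, 1.2, 2.2]
gripper_width: 17.6
```

```bash
python3 -m pendant '[{"delta_pos":[0,0.1,0],"twist":[0,0,0],"grip":10},{"delta_pos":[0,0.15,0],"twist":[0,0,0],"grip":10},{"delta_pos":[0,0.2,0],"twist":[0,0,0],"grip":10},{"delta_pos":[0,0.2,0],"twist":[0,0,0],"grip":10},{"delta_pos":[0,0.2,0],"twist":[0,0,0],"grip":10}]'
python3 - <<'E'
from lib import *
p,d,z=grab('side','s2'); cv2.imwrite('pics/s2c.png',cv2.resize(cv2.imread('pics/s2.png')[320:480,280:460],None,fx=4,fy=3.7,interpolation=cv2.INTER_CUBIC))
E
```

```text
time_s: 35.2
ee_pos: [413.5, -245.6, 96.7]
ee_rot: [-89.9, 0.5, -7.9]
force: [-8.5, 2.0, 2.0]
gripper_width: 17.7
```

View pics/s2c.png

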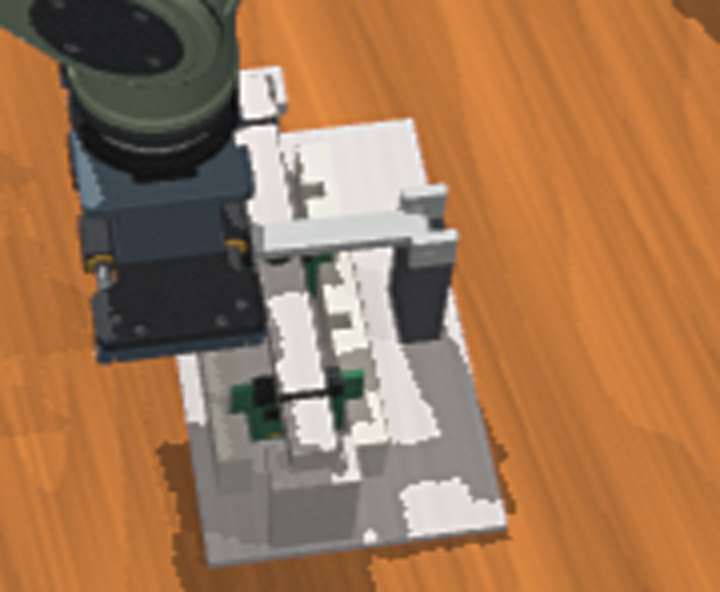

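```bash
python3 -m pendant '[{"delta_pos":[0,0.1,0],"twist":[0,0,0],"grip":10},{"delta_pos":[0,0.2,0],"twist":[0,0,0],"grip":10},{"delta_pos":[0,0.2,0],"twist":[0,0,0],"grip":10},{"delta_pos":[0,0.2,0],"twist":[0,0,0],"grip":10},{"delta_pos":[0,0.2,0],"twist":[0,0,0],"grip":10}]';python3 -c "
from workcell import state
s=state();print(s['force'],s['torque'])"
```

```text
time_s: 35.75
ee_pos: [413.5, -245.7, 94.7]
ee_rot: [-89.9, 0.5, -8.0]
force: [-6.6, 1.9, 1.6]
gripper_width: 17.8
[-6.59708508  1.92046871  1.57081991] [ 0.28594046  0.80392606 -0.35029984]
```

Run:
```python
from lib import *
p,d,z=grab('wrist','w20')
```

```text
(no output)
```

View pics/w20.png

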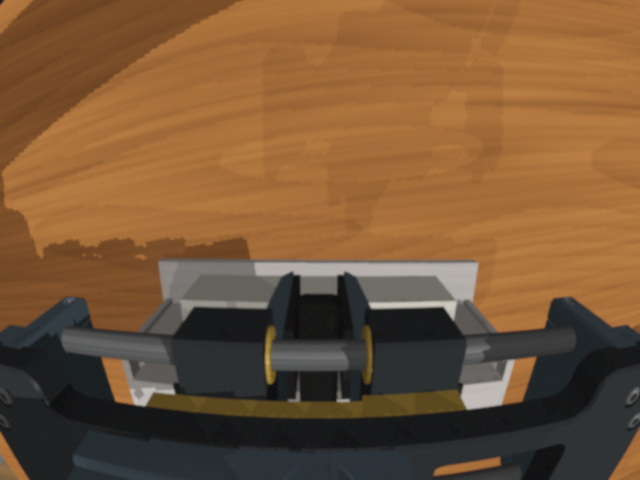

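Run:
```python
from lib import *
p,d,z=grab('side','s3')
a=np.radians(-8.1);ex=np.array([np.cos(a),np.sin(a)]);ey=np.array([-ex[1],ex[0]]);C=np.array([473.6,-253.85])
for u in [(350,380),(355,380),(360,379),(365,379),(370,378),(375,378),(380,377),(384,378),(345,382)]:
    q=fromdepth(z,u,d[u[1],u[0]])[0]; print(u,z['t'] is None,((q[:2]-C)@ex).round(1),((q[:2]-C)@ey).round(1),q[2].round(1),p[u[1],u[0]])
cv2.imwrite('pics/s3c.png',cv2.resize(cv2.imread('pics/s3.png')[355:415,320:420],None,fx=7,fy=7,interpolation=cv2.INTER_CUBIC))
```

```text
(350, 380) False 0.5 7.7 124.7 [217 217 215]
(355, 380) False 10.3 6.7 124.0 [213 214 214]
(360, 379) False 20.4 7.3 124.3 [215 216 214]
(365, 379) False 29.9 5.0 126.3 [212 214 212]
(370, 378) False 39.9 5.3 127.1 [211 213 210]
(375, 378) False 49.9 5.0 124.9 [208 211 210]
(380, 377) False 60.3 6.4 123.6 [202 206 202]
(384, 378) False 66.9 0.6 128.7 [209 211 209]
(345, 382) False -9.9 4.8 124.9 [131 133 132]
```

View pics/s3c.png

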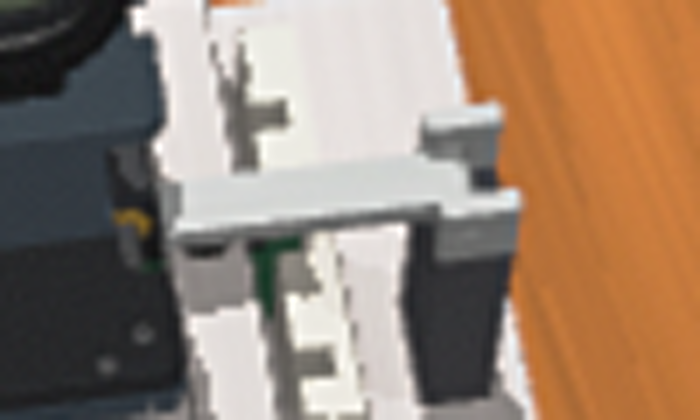

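```bash
python3 -m pendant '[{"delta_pos":[0,0,0],"twist":[0,0,0],"grip":45},{"delta_pos":[0,0,0],"twist":[0,0,0],"grip":45},{"delta_pos":[0,0,0],"twist":[0,0,0],"grip":45},{"delta_pos":[0,-3,0],"twist":[0,0,0],"grip":45},{"delta_pos":[0,-6,0],"twist":[0,0,0],"grip":10}]'; python3 -m pendant '[{"delta_pos":[1,-2,0],"twist":[0,0,0],"grip":2},{"delta_pos":[3,-4,0],"twist":[0,0,0],"grip":2},{"delta_pos":[6,-6,0],"twist":[0,0,0],"grip":2},{"delta_pos":[9,-8,0],"twist":[0,0,0],"grip":2},{"delta_pos":[9,-8,0],"twist":[0,0,0],"grip":2}]'
python3 - <<'E'
from lib import *
p,d,z=grab('wrist','w21'); print(state()['ee_pos'])
a=np.radians(-8.1);ex=np.array([np.cos(a),np.sin(a)]);ey=np.array([-ex[1],ex[0]]);C=np.array([473.6,-253.85])
for x in range(-75,70,10):
    u=proj(z,[*(C+x*ex),125],True)[0].round().astype(int)
    if 0<=u[1]<480:
        q=fromdepth(z,u,d[u[1],u[0]],True)[0]; print(x,u,((q[:2]-C)@ex).round(1),q[2].round(1),p[u[1],u[0]])
E
```

```text
time_s: 36.35
ee_pos: [417.1, -247.0, 155.8]
ee_rot: [-90.0, 0.1, -7.9]
force: [0.1, -0.4, -0.1]
gripper_width: 35.7
time_s: 36.85
ee_pos: [511.2, -260.9, 238.3]
ee_rot: [-90.1, -0.5, -7.8]
force: [0.2, -1.3, -0.3]
gripper_width: 1.7
[ 508.32837414 -260.05340554  236.52492509]
-75 [322  95] -74.2 129.8 [62 43 31]
-65 [322 108] -64.3 130.6 [34 34 31]
-55 [321 121] -54.5 129.6 [30 30 28]
-45 [321 134] -44.7 128.8 [36 36 34]
-35 [321 147] -34.9 129.3 [33 32 31]
-25 [321 160] -25.0 128.1 [36 35 36]
-15 [321 173] -14.9 126.3 [38 38 36]
-5 [321 186] -4.8 125.2 [169 171 167]
5 [321 198] 4.6 125.5 [170 172 169]
15 [321 211] 14.8 125.7 [168 171 168]
25 [321 223] 24.9 123.9 [170 171 168]
35 [321 236] 35.4 124.4 [169 172 168]
45 [321 248] 44.9 125.7 [170 171 168]
55 [321 260] 55.3 125.1 [170 171 168]
65 [321 271] 65.4 123.6 [169 171 168]
```

View pics/w21.png

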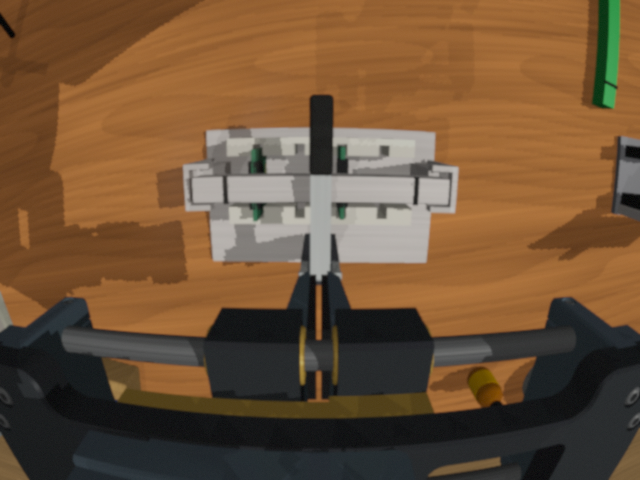

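```bash
python3 -m pendant '[{"delta_pos":[-4,0,0],"twist":[0,0,0],"grip":0},{"delta_pos":[-8,1,0],"twist":[0,0,0],"grip":0},{"delta_pos":[-9.2,4,0],"twist":[0,0,0],"grip":0},{"delta_pos":[-9.2,8,0],"twist":[0,0,0],"grip":0},{"delta_pos":[-9.2,9.2,0],"twist":[0,0,0],"grip":0}]';python3 - <<'E'
from lib import *
delta([419.1,-246.1,140],Rdown(81.9))
E
```

```text
time_s: 37.4
ee_pos: [411.3, -244.9, 140.1]
ee_rot: [-89.8, 0.4, -8.0]
force: [0.5, -0.2, -1.0]
gripper_width: 0.4
t 37.4 pos [ 411.3 -244.9  140.1] F [ 0.5 -0.2 -1. ] w 0.4
delta cm [ 0.79  0.01 -0.01] twist [-0.2  0.1 -0.4]
```

```bash
python3 -m pendant '[{"delta_pos":[0.3,0,0],"twist":[0,0,-0.3],"grip":0},{"delta_pos":[0.5,0.3,0],"twist":[0,0,-0.3],"grip":0},{"delta_pos":[0.5,0.6,0],"twist":[0,0,-0.3],"grip":0},{"delta_pos":[0.5,0.8,0],"twist":[0,0,-0.3],"grip":0},{"delta_pos":[0.5,0.8,0],"twist":[0,0,-0.3],"grip":0}]';python3 -m pendant '[{"delta_pos":[0,0.1,0],"twist":[0,0,0],"grip":0},{"delta_pos":[0,0.2,0],"twist":[0,0,0],"grip":0},{"delta_pos":[0,0.3,0],"twist":[0,0,0],"grip":0},{"delta_pos":[0,0.3,0],"twist":[0,0,0],"grip":0},{"delta_pos":[0,0.3,0],"twist":[0,0,0],"grip":0}]'; python3 -m pendant '[{"delta_pos":[0,0.1,0],"twist":[0,0,0],"grip":0},{"delta_pos":[0,0.2,0],"twist":[0,0,0],"grip":0},{"delta_pos":[0,0.2,0],"twist":[0,0,0],"grip":0},{"delta_pos":[0,0.2,0],"twist":[0,0,0],"grip":0},{"delta_pos":[0,0.2,0],"twist":[0,0,0],"grip":0}]'
```

```text
time_s: 37.9
ee_pos: [420.6, -247.7, 136.0]
ee_rot: [-90.0, -0.3, -7.9]
force: [0.2, 0.4, 0.6]
gripper_width: 0.3
time_s: 38.4
ee_pos: [420.3, -247.6, 132.7]
ee_rot: [-90.0, -0.3, -7.9]
force: [-0.5, -0.4, 0.5]
gripper_width: 0.5
time_s: 38.9
ee_pos: [420.4, -247.6, 130.7]
ee_rot: [-90.0, -0.3, -7.9]
force: [0.9, 0.1, 0.4]
gripper_width: 0.5
```

```bash
python3 -m pendant '[{"delta_pos":[0,0.1,0],"twist":[0,0,0],"grip":0},{"delta_pos":[0,0.2,0],"twist":[0,0,0],"grip":0},{"delta_pos":[0,0.2,0],"twist":[0,0,0],"grip":0},{"delta_pos":[0,0.2,0],"twist":[0,0,0],"grip":0},{"delta_pos":[0,0.2,0],"twist":[0,0,0],"grip":0}]';python3 -m pendant '[{"delta_pos":[0,0.1,0],"twist":[0,0,0],"grip":0},{"delta_pos":[0,0.2,0],"twist":[0,0,0],"grip":0},{"delta_pos":[0,0.2,0],"twist":[0,0,0],"grip":0},{"delta_pos":[0,0.2,0],"twist":[0,0,0],"grip":0},{"delta_pos":[0,0.2,0],"twist":[0,0,0],"grip":0}]'
```

```text
time_s: 39.4
ee_pos: [420.4, -247.6, 128.7]
ee_rot: [-90.0, -0.3, -7.9]
force: [-0.7, -0.2, 0.8]
gripper_width: 0.3
time_s: 39.9
ee_pos: [420.4, -247.6, 126.7]
ee_rot: [-90.0, -0.3, -7.9]
force: [-0.1, 0.1, 0.4]
gripper_width: 0.9
```

```bash
python3 -m pendant '[{"delta_pos":[0,0.05,0],"twist":[0,0,0],"grip":0},{"delta_pos":[0,0.1,0],"twist":[0,0,0],"grip":0},{"delta_pos":[0,0.15,0],"twist":[0,0,0],"grip":0},{"delta_pos":[0,0.15,0],"twist":[0,0,0],"grip":0},{"delta_pos":[0,0.15,0],"twist":[0,0,0],"grip":0}]';python3 -m pendant '[{"delta_pos":[0,0.05,0],"twist":[0,0,0],"grip":0},{"delta_pos":[0,0.1,0],"twist":[0,0,0],"grip":0},{"delta_pos":[0,0.15,0],"twist":[0,0,0],"grip":0},{"delta_pos":[0,0.15,0],"twist":[0,0,0],"grip":0},{"delta_pos":[0,0.15,0],"twist":[0,0,0],"grip":0}]'
```

```text
time_s: 40.4
ee_pos: [420.4, -247.6, 125.3]
ee_rot: [-90.0, -0.3, -7.9]
force: [-0.4, 1.1, 0.9]
gripper_width: 0.4
time_s: 40.9
ee_pos: [420.4, -247.6, 125.1]
ee_rot: [-90.0, -0.3, -7.9]
force: [-2.9, 0.8, 11.1]
gripper_width: 0.5
```

```bash
python3 -m pendant '[{"delta_pos":[0,0.05,0],"twist":[0,0,0],"grip":0},{"delta_pos":[0,0.1,0],"twist":[0,0,0],"grip":0},{"delta_pos":[0,0.15,0],"twist":[0,0,0],"grip":0},{"delta_pos":[0,0.15,0],"twist":[0,0,0],"grip":0},{"delta_pos":[0,0.15,0],"twist":[0,0,0],"grip":0}]'
```

```text
time_s: 41.4
ee_pos: [420.4, -247.7, 124.9]
ee_rot: [-90.0, -0.4, -7.9]
force: [-4.5, 2.8, 19.3]
gripper_width: 0.4
```

```bash
python3 -m pendant '[{"delta_pos":[0,-4,0],"twist":[0,0,0],"grip":0},{"delta_pos":[0,-9,0],"twist":[0,0,0],"grip":20},{"delta_pos":[0.5,-14,3],"twist":[0,0,0],"grip":50},{"delta_pos":[2,-17,7],"twist":[0,-0.5,0],"grip":50},{"delta_pos":[4,-17.5,11],"twist":[0,-1,0],"grip":50}]'
python3 - <<'E'
from lib import *
delta([605,243,300],Rdown(83.1))
E
```

```text
time_s: 41.9
ee_pos: [473.5, -147.3, 300.7]
ee_rot: [-90.1, -0.7, -7.1]
force: [1.3, -1.0, 0.2]
gripper_width: 29.4
t 41.9 pos [ 473.5 -147.3  300.7] F [ 1.3 -1.   0.2] w 29.4
delta cm [ 8.24  0.09 40.35] twist [ 0.1 -0.2  0.7]
```

```bash
python3 -m pendant '[{"delta_pos":[1,0,4.9],"twist":[0,0,0],"grip":50},{"delta_pos":[2,0,9.8],"twist":[0,0,0],"grip":50},{"delta_pos":[3,0,14.6],"twist":[0,0,0],"grip":50},{"delta_pos":[4,0,19.5],"twist":[0,0,0],"grip":50},{"delta_pos":[5,0,24],"twist":[0,0,0.5],"grip":50}]'; python3 -m pendant '[{"delta_pos":[1,0,4.9],"twist":[0,0,0],"grip":50},{"delta_pos":[2,0,9.8],"twist":[0,0,0],"grip":50},{"delta_pos":[3,0,14],"twist":[0,0,0],"grip":50},{"delta_pos":[3.2,0,16.4],"twist":[0,0,0],"grip":50},{"delta_pos":[3.2,0,16.4],"twist":[0,0,0],"grip":50}]';  python3 - <<'E'
from lib import *
grab('wrist','w22')
delta([611.6,243.2,195.7],Rdown(83.1))
E
```

```text
time_s: 42.4
ee_pos: [551.0, 87.5, 296.7]
ee_rot: [-90.0, 0.2, -6.9]
force: [1.0, -0.1, 0.1]
gripper_width: 45.9
time_s: 42.9
ee_pos: [602.7, 247.5, 295.0]
ee_rot: [-90.0, 0.3, -6.7]
force: [0.3, 0.2, 1.1]
gripper_width: 45.3
t 42.95 pos [602.4 245.4 295.4] F [-0.5  0.1 -0.7] w 45.9
delta cm [ 0.98  9.97 -0.09] twist [ 0.1  0.1 -0.3]
```

View pics/w22.png

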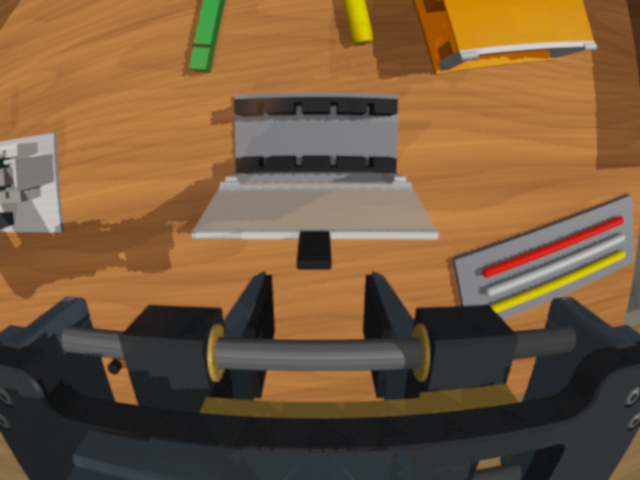

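Run:
```python
from lib import *
z=load('w22');d=z['d']
q=onplane(z,[(298,268),(331,268)],226,True);print(q.round(1),q.mean(0))
for u in [(314,265),(314,255),(314,240)]: print(fromdepth(z,u,d[u[1],u[0]],True).round(1))
delta([611.6,243.2,195.7],Rdown(83.1))
```

```text
[[607.8 232.8 226. ]
 [610.4 255.3 226. ]] [609.09439063 244.040848   226.        ]
[[604.9 244.3 231.7]]
[[600.  244.8 225.2]]
[[594.7 245.2 205.9]]
t 42.95 pos [602.4 245.4 295.4] F [-0.5  0.1 -0.7] w 45.9
delta cm [ 0.98  9.97 -0.09] twist [ 0.1  0.1 -0.3]
```

```bash
python3 -m pendant '[{"delta_pos":[0.05,2,-0.08],"twist":[0,0,0],"grip":50},{"delta_pos":[0.05,4,-0.08],"twist":[0,0,0],"grip":50},{"delta_pos":[0.05,6.5,-0.08],"twist":[0,0,0],"grip":50},{"delta_pos":[0.05,8.5,-0.08],"twist":[0,0,0],"grip":50},{"delta_pos":[0.05,9.7,-0.08],"twist":[0,0,0],"grip":50}]'; python3 -m pendant '[{"delta_pos":[0,0,0],"twist":[0,0,0],"grip":50},{"delta_pos":[0,0,0],"twist":[0,0,0],"grip":15},{"delta_pos":[0,0,0],"twist":[0,0,0],"grip":15},{"delta_pos":[0,0,0],"twist":[0,0,0],"grip":15},{"delta_pos":[0,0,0],"twist":[0,0,0],"grip":15}]' 20
python3 - <<'E'
from lib import *
s=state(); g=s['ee_pos']+[0,0,18.8]
H=np.array([567.2,249.2,90]); a=np.radians(-7.0); ex=np.array([np.cos(a),np.sin(a),0]); v=g-H
al=v@ex; th=np.arctan2(v[2],-al); r=np.hypot(al,v[2]); print(g,th,r,s['force'],s['gripper_width'])
for t in np.arange(1.8,-.05,-.1): print(round(t,2),((-r*np.cos(t)-al)/10).round(2),(-(r*np.sin(t)-v[2])/10).round(2))
E
```

```text
time_s: 43.45
ee_pos: [601.6, 241.4, 198.1]
ee_rot: [-90.1, 0.3, -7.0]
force: [0.4, -0.8, -0.9]
gripper_width: 45.7
time_s: 43.95
ee_pos: [603.3, 244.1, 201.0]
ee_rot: [-89.9, 0.1, -6.9]
force: [0.7, 2.2, 3.1]
gripper_width: 24.0
[603.28910775 244.14799792 219.84918923] 1.8443620846602178 134.8642972695427 [0.74214183 2.15973787 3.10594241] 23.960223286209683
1.8 -0.58 -0.15
1.7 -1.91 -0.39
1.6 -3.25 -0.5
1.5 -4.6 -0.47
1.4 -5.94 -0.31
1.3 -7.25 -0.01
1.2 -8.53 0.42
1.1 -9.76 0.97
1.0 -10.93 1.64
0.9 -12.03 2.42
0.8 -13.04 3.31
0.7 -13.96 4.3
0.6 -14.77 5.37
0.5 -15.48 6.52
0.4 -16.07 7.73
0.3 -16.53 9.0
0.2 -16.86 10.31
0.1 -17.06 11.64
-0.0 -17.13 12.98
```

```bash
python3 -m pendant '[{"delta_pos":[-0.58,-0.15,0],"twist":[0,0,0],"grip":15},{"delta_pos":[-1.91,-0.39,0],"twist":[0,0,0],"grip":15},{"delta_pos":[-3.25,-0.5,0],"twist":[0,0,0],"grip":15},{"delta_pos":[-4.6,-0.47,0],"twist":[0,0,0],"grip":15},{"delta_pos":[-5.94,-0.31,0],"twist":[0,0,0],"grip":15}]'; python3 -m pendant '[{"delta_pos":[-1.31,0.3,0],"twist":[0,0,0],"grip":15},{"delta_pos":[-2.59,0.73,0],"twist":[0,0,0],"grip":15},{"delta_pos":[-3.82,1.28,0],"twist":[0,0,0],"grip":15},{"delta_pos":[-4.99,1.95,0],"twist":[0,0,0],"grip":15},{"delta_pos":[-6.09,2.73,0],"twist":[0,0,0],"grip":15}]'
python3 - <<'E'
from lib import *
s=state(); g=s['ee_pos']+[0,0,18.8]
H=np.array([567.2,249.2,90]); a=np.radians(-7.0); ex=np.array([np.cos(a),np.sin(a),0]); v=g-H
al=v@ex; th=np.arctan2(v[2],-al); r=np.hypot(al,v[2]); print(g,th,r,s['force'],s['gripper_width'])
for t in np.arange(.8,-.05,-.1): print(round(t,2),((-r*np.cos(t)-al)/10).round(2),(-(r*np.sin(t)-v[2])/10).round(2))
E
```

```text
time_s: 44.45
ee_pos: [544.0, 251.2, 203.7]
ee_rot: [-89.9, -0.0, -6.9]
force: [3.9, 2.8, -1.9]
gripper_width: 23.9
time_s: 44.95
ee_pos: [483.5, 258.4, 177.0]
ee_rot: [-89.9, -0.0, -6.9]
force: [3.2, 2.5, 1.6]
gripper_width: 24.1
[483.51848856 258.38869607 195.82115299] 0.898823516648478 135.21827470945692 [3.18047193 2.46432208 1.63364666] 24.08366600080892
0.8 -1.0 0.88
0.7 -1.92 1.87
0.6 -2.74 2.95
0.5 -3.45 4.1
0.4 -4.04 5.32
0.3 -4.5 6.59
0.2 -4.83 7.9
0.1 -5.04 9.23
0.0 -5.1 10.58
```

```bash
python3 -m pendant '[{"delta_pos":[-1,0.88,0],"twist":[0,0,0],"grip":15},{"delta_pos":[-1.92,1.87,0],"twist":[0,0,0],"grip":15},{"delta_pos":[-2.74,2.95,0],"twist":[0,0,0],"grip":15},{"delta_pos":[-3.45,4.1,0],"twist":[0,0,0],"grip":15},{"delta_pos":[-4.04,5.32,0],"twist":[0,0,0],"grip":15}]'; python3 -m pendant '[{"delta_pos":[-0.46,1.27,0],"twist":[0,0,0],"grip":15},{"delta_pos":[-0.79,2.58,0],"twist":[0,0,0],"grip":15},{"delta_pos":[-0.9,3.2,0],"twist":[0,0,0],"grip":15},{"delta_pos":[-1,3.9,0],"twist":[0,0,0],"grip":15},{"delta_pos":[-1.03,4.5,0],"twist":[0,0,0],"grip":15}]'; python3 -m pendant '[{"delta_pos":[0,0.2,0],"twist":[0,0,0],"grip":15},{"delta_pos":[0,0.4,0],"twist":[0,0,0],"grip":15},{"delta_pos":[0,0.5,0],"twist":[0,0,0],"grip":15},{"delta_pos":[0,0.5,0],"twist":[0,0,0],"grip":15},{"delta_pos":[0,0.5,0],"twist":[0,0,0],"grip":15}]'
```

```text
time_s: 45.45
ee_pos: [442.7, 263.2, 123.6]
ee_rot: [-89.9, 0.1, -6.9]
force: [2.1, 2.5, 1.9]
gripper_width: 23.7
time_s: 45.95
ee_pos: [432.2, 264.4, 78.0]
ee_rot: [-89.9, 0.2, -6.9]
force: [-0.1, 5.6, 3.3]
gripper_width: 24.2
time_s: 46.45
ee_pos: [432.1, 264.4, 72.7]
ee_rot: [-90.0, 0.2, -7.0]
force: [-0.7, 5.4, 0.4]
gripper_width: 24.1
```

```bash
python3 -m pendant '[{"delta_pos":[0,0.1,0],"twist":[0,0,0],"grip":15},{"delta_pos":[0,0.2,0],"twist":[0,0,0],"grip":15},{"delta_pos":[0,0.2,0],"twist":[0,0,0],"grip":15},{"delta_pos":[0,0.2,0],"twist":[0,0,0],"grip":15},{"delta_pos":[0,0.2,0],"twist":[0,0,0],"grip":15}]'; python3 -m pendant '[{"delta_pos":[0,0.1,0],"twist":[0,0,0],"grip":15},{"delta_pos":[0,0.2,0],"twist":[0,0,0],"grip":15},{"delta_pos":[0,0.2,0],"twist":[0,0,0],"grip":15},{"delta_pos":[0,0.2,0],"twist":[0,0,0],"grip":15},{"delta_pos":[0,0.2,0],"twist":[0,0,0],"grip":15}]'
```

```text
time_s: 46.95
ee_pos: [432.1, 264.5, 72.4]
ee_rot: [-89.9, 0.2, -7.0]
force: [-3.7, 3.5, 12.1]
gripper_width: 24.0
time_s: 47.45
ee_pos: [432.2, 264.5, 72.0]
ee_rot: [-89.9, 0.2, -7.0]
force: [-7.6, 2.0, 24.0]
gripper_width: 24.1
```

```bash
python3 -m pendant '[{"delta_pos":[0,-0.2,0],"twist":[0,0,0],"grip":15},{"delta_pos":[0,-0.2,0],"twist":[0,0,0],"grip":50},{"delta_pos":[0,-0.2,0],"twist":[0,0,0],"grip":50},{"delta_pos":[0,-0.2,0],"twist":[0,0,0],"grip":50},{"delta_pos":[0,-3,0],"twist":[0,0,0],"grip":50}]'; python3 -m pendant '[{"delta_pos":[0,-5,0],"twist":[0,0,0],"grip":50},{"delta_pos":[2,-10,0],"twist":[0,0,0],"grip":50},{"delta_pos":[5,-14,0],"twist":[0,0,0],"grip":50},{"delta_pos":[9,-17,0],"twist":[0,0,0],"grip":50},{"delta_pos":[10,-17,0],"twist":[0,0,0],"grip":50}]'
python3 - <<'E'
from lib import *
p,d,z=grab('wrist','w23')
H=np.array([567.2,249.2]); a=np.radians(-7.0); ex=np.array([np.cos(a),np.sin(a)])
for r in [5,20,40,60,80,95,110,125,140]:
    u=proj(z,[*(H-r*ex),93],True)[0].round().astype(int); print(r,u,fromdepth(z,u,d[u[1],u[0]],True)[0].round(1))
E
```

```text
time_s: 47.95
ee_pos: [429.6, 261.8, 95.5]
ee_rot: [-90.4, 0.7, -7.0]
force: [0.3, -0.8, 0.5]
gripper_width: 45.3
time_s: 48.45
ee_pos: [536.8, 251.6, 272.3]
ee_rot: [-89.8, -0.3, -7.0]
force: [-1.0, 0.2, 0.2]
gripper_width: 45.4
5 [319 247] [562.6 249.4  93.2]
20 [319 232] [547.5 251.3  93. ]
40 [319 212] [527.8 253.7  92.9]
60 [319 191] [507.3 256.3  93.9]
80 [319 170] [487.6 258.7  92.2]
95 [319 154] [472.5 260.6  91.8]
110 [319 139] [458.4 262.3  95.4]
125 [319 123] [443.5 264.2  95.3]
140 [319 107] [428.5 266.   94. ]
```

View pics/w23.png

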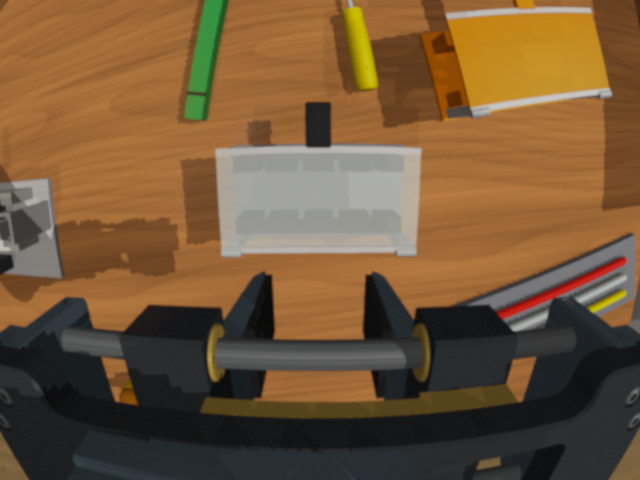

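Run:
```python
from lib import *
grab('side','s4'); grab('top','t4')
a=cv2.imread('pics/s4.png')[310:480,290:440]; b=cv2.imread('pics/t4.png')[200:310,380:520]
cv2.imwrite('pics/f4.png',np.hstack([cv2.resize(a,(400,453),interpolation=cv2.INTER_CUBIC),cv2.resize(b,(400,453),interpolation=cv2.INTER_CUBIC)]))
z=load('t4');d=z['d']; s=load('s4')
an=np.radians(-8.1);ex=np.array([np.cos(an),np.sin(an)]);ey=np.array([-ex[1],ex[0]]);C=np.array([473.6,-253.85])
for n,q,h in [('bar+90',C+90*ey,105),('bar+60',C+60*ey,105),('bar-60',C-60*ey,105),('bar-90',C-90*ey,105),('arm0',C,124),('handle',C-55*ex,125),('handle',C-68*ex,125)]:
    for w,k in (('t',z),('s',s)):
        u=proj(k,[*q,h])[0].round().astype(int); print(n,w,u,fromdepth(k,u,k['d'][u[1],u[0]])[0].round(1), np.r_[q,h].round(1))
```

```text
bar+90 t [416 257] [ 485.9 -165.   104.2] [ 486.3 -164.7  105. ]
bar+90 s [343 349] [ 485.5 -165.5  105.3] [ 486.3 -164.7  105. ]
bar+60 t [428 259] [ 481.6 -194.1  101.9] [ 482.1 -194.4  105. ]
bar+60 s [345 361] [ 481.  -194.4  107.4] [ 482.1 -194.4  105. ]
bar-60 t [478 266] [ 465.9 -312.5  103.8] [ 465.1 -313.3  105. ]
bar-60 s [355 417] [ 464.8 -313.6  104.1] [ 465.1 -313.3  105. ]
bar-90 t [491 268] [ 461.3 -342.8  105.4] [ 460.9 -343.   105. ]
bar-90 s [358 432] [ 461.3 -343.5  103.6] [ 460.9 -343.   105. ]
arm0 t [455 262] [ 473.7 -254.1  118.6] [ 473.6 -253.8  124. ]
arm0 s [350 384] [ 473.  -253.6  122.8] [ 473.6 -253.8  124. ]
handle t [453 285] [ 419.1 -245.5  129.1] [ 419.1 -246.1  125. ]
handle s [322 387] [ 418.3 -245.7  125.4] [ 419.1 -246.1  125. ]
handle t [452 291] [ 405.4 -244.1  124.1] [ 406.3 -244.3  125. ]
handle s [316 388] [ 406.4 -244.7  125.8] [ 406.3 -244.3  125. ]
```

View pics/f4.png

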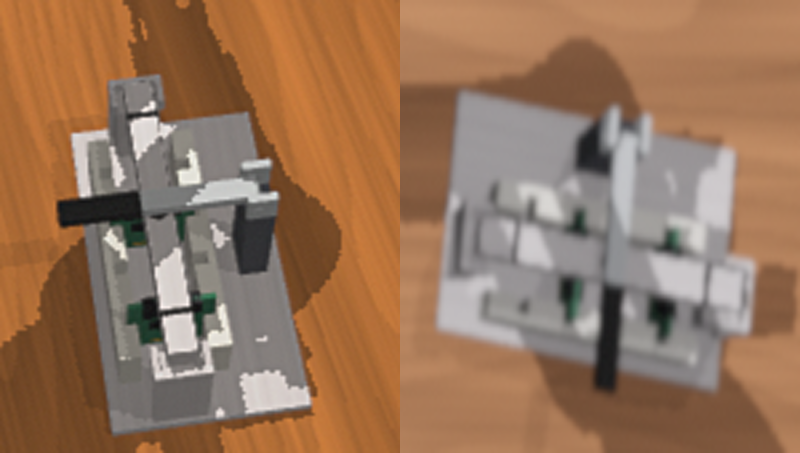

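View pics/t4.png

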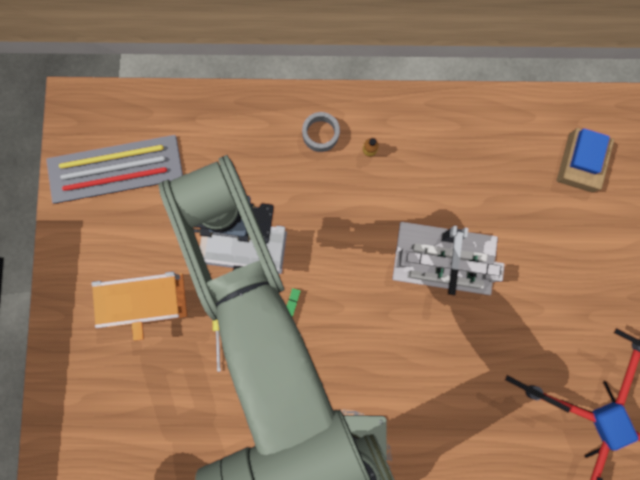

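```bash
python3 -c "
from workcell import job,state
s=state();print(s['time_s'],s['force'],s['qvel'].round(2)); print(job.job_done())"
```

```text
48.6 [-0.06285116  0.00677727 -0.81616674] [ 1.03 -0.62  2.76  0.34  0.27 -0.01]
the job is handed in; nothing more can be done
None
```

The job is done and was handed in at 48.6 s; no verdict came back.

- **Cover and boards:** I folded the cover back to about 1.9 rad. Only two boards were present. I stood them in cassette slots 2 and 0; each met the slot floor with about 5.5 N.
- **Keeper bar:** It lies in both saddles. Seen from two cameras, its top is within a few mm of the expected 105 mm at both ends.
- **Clamp:** After the swing I pressed on the handle from above. It stopped firmly at 125 mm under 19 N, which corresponds to an angle of about 0 with the pad on the bar.
- **Rack:** The last look inside showed every slot empty. The cover then closed against its stop at 24 N, and depth readings showed it level.
- **Bystanders:** The tape and bottle look unmoved in the last overhead picture; the arm partly hid the screwdriver there, but nothing touched it. I left the look-alikes alone.

**Checks that disagreed:**
- The gripper felt no contact while swinging the clamp over, although it went about 4 mm past the expected height, probably because the handle turned or slipped in the fingers.
- One wrist depth reading put the clamp handle about 4 mm high. The press test and the later side view both agreed with 125 mm, so I relied on those.
- The cover had settled from about 1.91 to 1.85 rad after I let go, still past upright.

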